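# Book finished jewellery boxes into the tilt-out stock bin

## Robot

A 6-joint arm with a two-finger parallel gripper is mounted at the origin on the work surface. World frame = base frame: x ahead of the robot, y to its left, z up, the work surface at z = 0. Lengths are in m, angles in degrees, forces in N, time in s.
With the tool pointing down it reaches from about 0.375 to 0.9 m from the base axis. Payload 3.1 kg.
Tool frame: the origin (TCP) lies midway between the tips of the shut fingers; the grasp point (between the pads) lies env.grip_point_offset behind it (env.grip_point_offset is the distance from the TCP to the grasp point, in m); z points along the fingers, y is the line along which they close (so a half turn about z gives the same grasp; the last joint's range is limited). The gripper opens to 85 mm and grips with 20 to 120 N. Pads are 22 mm wide; open, the fingers measure 114 mm over their backs; the gripper's body (76 mm by 85 mm) begins 54 mm behind the grasp point. The pads swing forward as they close: fully open they stand 13 mm farther back than shut.
Start: joints at [58.757, 30.224, 82.088, -0, 67.689, -10.227], TCP at [0.224, 0.583, 0.231] pointing down, gripper open.
Joint ranges: [-176.69, 176.69], [-43.24, 126.21], [12.49, 139.97], [-82, 262], [0, 151.66], [-163.58, 163.58]. Speed limits (degrees/s): [159.86, 159.86, 180, 180, 180, 180].

## Interface

Orientations are given as a 3x3 rotation matrix whose columns are the frame's x, y, z axes.
In Python, from station import sense, grab_frame, camera_params, env gives the robot as it stands.
- The arm moves only by the shell command python3 -m inch 'ROWS' [OPENING]. ROWS is JSON, a list of rows, each a list of 2 entries, a list of its own where there are three numbers: the shift along the tool's x, y, z in m, then the turn, a rotation vector about the tool's x, y, z in rad. A call has exactly 8 rows; each row shifts and turns the commanded pose from where the row before left it, along the tool's axes as they then stand; what a row does not reach is not made up. A row lasts 1/8 s, in which the tool goes at most 62.5 mm and 10.7 degrees, less where a joint would pass 70% of its speed; a pose out of reach is approached as far as the arm can. A call with a gripper value outside its range is refused whole. OPENING is the finger opening in m, from 0 to 0.0854, set as the call begins (- or left out, the last holds). The fingers move at their own pace and stop on an object; the grip force is fixed at half the most. Time passes only in rows, so rows that do not move let the fingers close, or fill a call up. It gives the time, the measured TCP pose, the force, the opening and the grip force at its end, in the units of the state.
- sense(): the state, without advancing time (a new reading comes with each control period).
- grab_frame(name): name is "scene" or "top"; returns (picture, depth): 384x512x3 uint8, blue, green, red; 384x512 float32, m along the optical axis (not along the pixel's ray), 0 where there is no reading.
- camera_params(name): a dict with "fx", "fy", "cx", "cy" (pixels), "D" ([k1, k2, p1, p2, k3] as OpenCV has them; the pictures are not rectified), "rvec" (rotation vector, rad) and "tvec" (3), from world to camera coordinates, as OpenCV has them. Camera axes: x right, y down, z forward; pixel columns grow to the right and rows downward; lengths in m; the calibration is good to about 2 mm. A picture is of the moment at which its call begins. camera_params takes no time and is no camera call.
- env.finish_job(): hands the job in; it is judged then, once.
The state is a dict: "time_s": time; "joints": joint angles; "qd": joint speeds; "joint_torque": joint torques, N m; "tool_pos": TCP position; "tcp_rot": TCP orientation; "contact_force": force on the tool from outside, world axes, zero at the start; "ft_torque": the same for the moment, N m; "gripper_width": finger opening in m; "gripper_force": force on a finger pad.
Only numpy, scipy, OpenCV 4.12 (cv2) and the standard library are available. Lean on these libraries where they do the work, as an engineer would, in place of code of your own. Each camera call takes 0.05 s, during which the arm holds its last target. There are 200 camera calls.

## Task

Book the gift boxes on the bench into stock: take the hand scanner and scan the label of every box there is, in the order red, green, blue, yellow, and after them the label on the bin unit's sloping top, each time aiming the scanner square at the middle of the label from about 8 cm and holding it steady for two seconds; keep the bin shut meanwhile. Then, with the scanner stood back upright on the middle of its charging pad, tip the bin wide open by its bar, put all the boxes in, and push the bin fully shut again. Do not let the scanner fall over, and leave the wire spools, the red pliers and the earring stand where they are.

Things in the scene. Friction and masses are not known exactly. Their poses are not given: they have to be found in the camera images.
- scanner: Hand scanner, 130 mm tall, 140 g, standing upright on its scanning head. Origin: centre of the underside, which is the scanning window; z runs up the scanner, the beam leaves along -z. Black round head 46 mm across, z 0 to 30 mm; above it a yellow square grip 28 x 28 mm, faces along its x and y, z 30 to 130 mm. It reads labels in any rotation about the beam
- scanner_focus (a point): Focus point of the scanner: on the beam, 80 mm in front of the window. Bring it onto the label
- pad: Round grey charging pad, 100 mm across, 8 mm high, fixed; origin at the centre of its underside. The scanner starts on its middle and belongs there
- bin (a joint): Tilt-out bin with a blue front, hinged along its bottom front edge: 0 rad = shut, growing to 0.85 rad as its top is pulled out and down towards the front. May start up to 0.1 rad ajar. Stiff hinge (0.4 N m, 3 to 6 N at the bar): it stays where left. Front panel 188 mm wide, 114 mm high, 10 mm thick
- bin_bar (a point): Middle of the bin's steel bar handle: round bar 12 mm thick, 100 mm long across the unit, carried on two end posts 30 mm above the panel's top edge, 156 mm above the table when shut. It moves with the bin; the point's axes turn with it (y along the bar, z up the panel)
- bin_hinge (a point): Middle of the bin's hinge line, at the foot of the front panel's outer face, 12 mm above the table. Axes turn with the bin: y is the hinge line, x points into the unit when shut, z up the panel; the top swings towards -x
- bin_in (a point): On the bin's inner floor, mid-width, 60 mm behind the front face; turns with the bin (x front to rear, y across, z up the panel). Inside 100 mm deep, 178 mm wide, side walls 90 mm, rear wall 80 mm high, top open. Wide open, the mouth runs from 86 mm in front of the hinge line, 87 mm up, to 15 mm behind it, 150 mm up; boxes let go over it 30 mm in front of the hinge line slide in
- cabinet: Wooden bin unit, fixed, 218 mm wide, 170 mm deep, 230 mm high at the rear; origin on the table under the middle of its front, which faces -x; y across. Its top slopes up to the rear at 35 degrees from a lower front edge 36 mm behind the front and 131 mm up; the shut bin sits under it
- bin_label: White bar-code label, 46 x 60 mm, in the middle of the bin unit's sloping top. Origin at the label's centre; z is its outward normal, leaning 35 degrees (0.61 rad) from vertical towards the unit's front
- box_red: Red jewellery gift box, 46 x 46 mm, 32 mm high, about 60 g, closed, standing label up on the table. Origin: centre of the underside, z up. May be absent (None)
- box_red_label (a point): Centre of the white bar-code label (34 x 28 mm) in the middle of the red box's top face, 32 mm above its origin; z is the label's normal. Absent with its box
- box_green: Green jewellery gift box, 46 x 46 mm, 32 mm high, about 60 g, closed, standing label up on the table. Origin: centre of the underside, z up. May be absent (None)
- box_green_label (a point): Centre of the white bar-code label (34 x 28 mm) in the middle of the green box's top face, 32 mm above its origin; z is the label's normal. Absent with its box
- box_blue: Blue jewellery gift box, 46 x 46 mm, 32 mm high, about 60 g, closed, standing label up on the table. Origin: centre of the underside, z up. May be absent (None)
- box_blue_label (a point): Centre of the white bar-code label (34 x 28 mm) in the middle of the blue box's top face, 32 mm above its origin; z is the label's normal. Absent with its box
- box_yellow: Yellow jewellery gift box, 46 x 46 mm, 32 mm high, about 60 g, closed, standing label up on the table. Origin: centre of the underside, z up. May be absent (None)
- box_yellow_label (a point): Centre of the white bar-code label (34 x 28 mm) in the middle of the yellow box's top face, 32 mm above its origin; z is the label's normal. Absent with its box
- spool_big: Big wire spool, 60 mm across, 75 mm high; bystander, leave alone
- spool_small: Small wire spool, 42 mm across, 40 mm high; bystander, leave alone
- pliers_red: Red-handled pliers lying flat, 185 mm long, 12 mm high, origin near the joint; bystander, leave alone
- earring_stand: Wooden earring stand, base 60 x 75 mm, 130 mm high; bystander, leave alone

How it is judged (in metres and radians):
On the way, in this order (a step that is already met when the one before it is completed fails the run):
1. the red box's label is scanned: the scanner's focus point stays within 20 mm of the label and the scanner is square to it within 0.25 rad, for 1.5 s (distance between scanner_focus and box_red_label below 0.02 m and angle between the z axis of scanner and the z axis of box_red, either way round below 0.25 rad), for 1.5 s.
2. the green box's label is scanned: the scanner's focus point stays within 20 mm of the label and the scanner is square to it within 0.25 rad, for 1.5 s (distance between scanner_focus and box_green_label below 0.02 m and angle between the z axis of scanner and the z axis of box_green, either way round below 0.25 rad), for 1.5 s.
3. the blue box's label is scanned: the scanner's focus point stays within 20 mm of the label and the scanner is square to it within 0.25 rad, for 1.5 s (distance between scanner_focus and box_blue_label below 0.02 m and angle between the z axis of scanner and the z axis of box_blue, either way round below 0.25 rad), for 1.5 s.
4. the yellow box's label is scanned: the scanner's focus point stays within 20 mm of the label and the scanner is square to it within 0.25 rad, for 1.5 s (distance between scanner_focus and box_yellow_label below 0.02 m and angle between the z axis of scanner and the z axis of box_yellow, either way round below 0.25 rad), for 1.5 s.
5. the bin unit's label is scanned in the same way, for 1.5 s (distance between scanner_focus and bin_label below 0.02 m and angle between the z axis of scanner and the z axis of bin_label, either way round below 0.25 rad), for 1.5 s.
6. the bin is tipped open (more than 0.6 rad) (value of joint bin above 0.6 rad), for 0.2 s.
At the end, for the whole second after the job is handed in: The bin is shut (under 0.05 rad) with every box that is there lying at rest inside it, and the scanner stands upright (within 0.1 rad) on its pad, within 25 mm of the pad's centre (value of joint bin below 0.05 rad and horizontal distance between scanner and pad below 0.025 m and z of scanner in the frame of pad below 0.013 m and angle between scanner's own z axis and vertical below 0.1 rad and linear speed of scanner below 0.02 m/s and x of box_red in the frame of bin_in between -0.06 and 0.06 m and y of box_red in the frame of bin_in between -0.1 and 0.1 m and z of box_red in the frame of bin_in between -0.01 and 0.11 m and linear speed of each of box_red, box_green, box_blue, box_yellow below 0.03 m/s and x of box_green in the frame of bin_in between -0.06 and 0.06 m and y of box_green in the frame of bin_in between -0.1 and 0.1 m and z of box_green in the frame of bin_in between -0.01 and 0.11 m and x of box_blue in the frame of bin_in between -0.06 and 0.06 m and y of box_blue in the frame of bin_in between -0.1 and 0.1 m and z of box_blue in the frame of bin_in between -0.01 and 0.11 m and x of box_yellow in the frame of bin_in between -0.06 and 0.06 m and y of box_yellow in the frame of bin_in between -0.1 and 0.1 m and z of box_yellow in the frame of bin_in between -0.01 and 0.11 m); the robot touches nothing.
It fails at once if a spool, the red pliers or the earring stand is moved more than 60 mm (distance of any of spool_big, spool_small, pliers_red, earring_stand from where it was at the start of the episode above 0.06 m).
It fails at once if the scanner is tipped over (more than 1.2 rad) (angle between scanner's own z axis and vertical above 1.2 rad).
Of box_red, box_green, box_blue, box_yellow only 2 to 4 are there at a start; the rules pass over those that are not, and their reading is None.
At some moment in a run one of box_red, box_green, box_blue, box_yellow may be knocked a few centimetres aside while the robot is not near it.
It also fails if it takes over 210 s, if anything falls off the work surface, if the arm or the gripper's body presses on something with over 40 N, if the wrist force passes 120 N, or if a joint passes its speed limit or range.

## Working session

There is one attempt and no reset: what is moved stays moved. The work goes in short steps, Python scripts to look and compute and a shell command to move; the robot and the scene stay as the last step left them, time stands still between calls to the robot, and variables do not carry over. Pictures are saved under pics/ and viewed, at most 14 in all, crops included, and the job is handed in when it is done.

```bash
ls; mkdir -p pics
python3 - <<'E'
from station import *
import cv2,numpy as np
for n in("scene","top"):
    p,d=grab_frame(n); cv2.imwrite(f"pics/{n}0.png",p); np.savez(f"/tmp/{n}0.npz",p=p,d=d)
    c=camera_params(n);print(n,c); R=cv2.Rodrigues(np.array(c['rvec'],float))[0];print(-R.T@np.array(c['tvec'],float).ravel())
s=sense();print(s['tool_pos'],s['tcp_rot'],s['gripper_width'],s['time_s'],env.grip_point_offset)
E
```

```text
pics
scene {'fx': 419.6385750209781, 'fy': 419.6385750209781, 'cx': 258.9800703879739, 'cy': 192.6357586782463, 'D': array([-0.13152489,  0.        ,  0.        ,  0.        ,  0.        ]), 'rvec': array([ 1.83290196,  1.24740709, -0.67110406]), 'tvec': array([-0.20147374, -0.17813354,  1.80564432])}
[ 1.57358028 -0.42397329  0.82265811]
top {'fx': 350.0355348549461, 'fy': 350.0355348549461, 'cx': 255.63004955878688, 'cy': 190.92291103584924, 'D': array([-0.02399777,  0.        ,  0.        ,  0.        ,  0.        ]), 'rvec': array([ 2.19382324, -2.00968798,  0.22527213]), 'tvec': array([-0.02729298,  0.55667602,  0.86991478])}
[0.35560201 0.00795385 0.9699839 ]
[0.22378017 0.58288263 0.23043293] [[-9.33478670e-01  3.58631459e-01 -1.02375733e-03]
 [ 3.58632741e-01  9.33477255e-01 -1.66471068e-03]
 [ 3.58636564e-04 -1.92112481e-03 -9.99998090e-01]] 0.0852981681677163 0.1 0.0187
```

View pics/scene0.png

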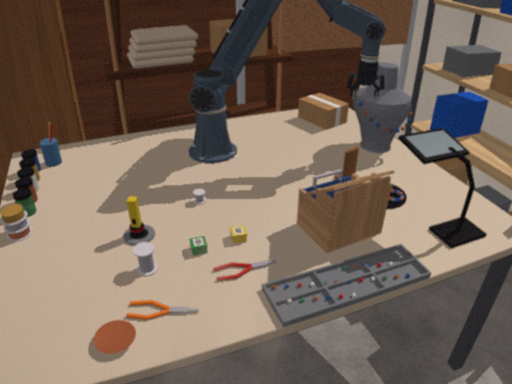

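View pics/top0.png

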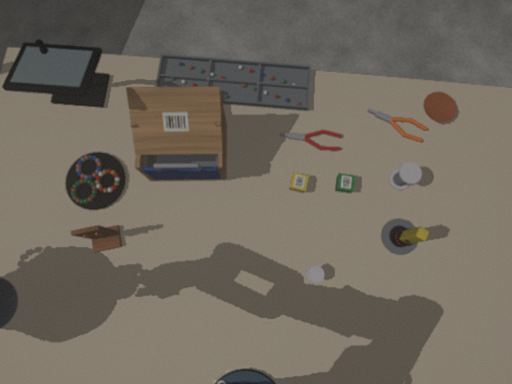

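The scene shows green box (198,245), yellow box (238,233), scanner on its pad (137,220) and the cabinet (342,205). The top view shows yellow (299,181), green (346,183), pad (401,236), the bin label (176,121) and pliers, spools and stand. There are no red or blue boxes.

```bash
cat > h.py <<'E'
from station import *
import cv2,numpy as np
def ray(n,uv):
    c=camera_params(n);K=np.array([[c['fx'],0,c['cx']],[0,c['fy'],c['cy']],[0,0,1]])
    R=cv2.Rodrigues(np.array(c['rvec'],float))[0];o=-R.T@np.array(c['tvec'],float).ravel()
    q=cv2.undistortPoints(np.array(uv,float).reshape(-1,1,2),K,np.array(c['D'],float)).reshape(-1,2)
    return o,np.c_[q,np.ones(len(q))]@R
def plane(n,uv,z):
    o,d=ray(n,uv);return o+d*((z-o[2])/d[:,2])[:,None]
def cloud(n,depth):
    v,u=np.mgrid[0:384,0:512];o,d=ray(n,np.c_[u.ravel(),v.ravel()])
    P=o+d*depth.reshape(-1,1);P[depth.ravel()==0]=np.nan
    return P.reshape(384,512,3)
def boxes(p,n="top"):
    h=cv2.cvtColor(p,cv2.COLOR_BGR2HSV);out={}
    for k,lo,hi in(("green",(45,90,40),(85,255,255)),("yellow",(22,130,90),(36,255,255)),("blue",(100,130,50),(130,255,255)),("red",(172,140,60),(180,255,255))):
        m=cv2.inRange(h,lo,hi);cs,_=cv2.findContours(m,cv2.RETR_EXTERNAL,cv2.CHAIN_APPROX_NONE)
        out[k]=[(cv2.minAreaRect(c),c) for c in cs if cv2.contourArea(c)>60]
    return out
E
python3 - <<'E'
from h import *
np.set_printoptions(precision=4,suppress=True)
for n in("top","scene"):
    f=np.load(f"/tmp/{n}0.npz");P=cloud(n,f['d'])
    for k,l in boxes(f['p'],n).items():
        for r,c in l:
            box=plane(n,cv2.boxPoints(r),.032)
            m=np.zeros((384,512),np.uint8);cv2.drawContours(m,[c],-1,255,-1);Q=P[m>0]
            T=Q[Q[:,2]>.026]
            print(n,k,np.round(r[0]),np.round(r[1],1),"rayctr",plane(n,[r[0]],.032)[0],"dmed",np.nanmedian(Q,0),"zmax",np.nanmax(Q[:,2]), "topmean",T.mean(0) if len(T) else 0,len(T),"side",np.linalg.norm(box[1]-box[0]),"ang",np.degrees(np.arctan2(*(box[1]-box[0])[[1,0]]))%90)
f=np.load("/tmp/top0.npz");P=cloud("top",f['d']);g=f['p'].astype(int)
# bin label: white pixels on the top
m=np.zeros((384,512),bool);m[105:137,155:197]=1
w=m&(g.min(2)>115)
print("label",w.sum(),np.median(P[w],0),P[w].min(0),P[w].max(0),np.argwhere(w).mean(0))
# cabinet region cloud extents
S=P[70:185,120:230].reshape(-1,3);Cb=S[S[:,2]>.1];print("cab",np.percentile(Cb,[1,50,99],axis=0))
T=Cb[(Cb[:,2]>.15)];A=np.c_[T[:,:2],np.ones(len(T))];print("plane",np.linalg.lstsq(A,T[:,2],rcond=None)[0])
for r,c in((166,180),(160,150),(160,180),(160,215),(170,180),(175,180),(155,180),(148,180)):print("bin",r,c,P[r,c])
# pad
S=P[210:260,375:440].reshape(-1,3);Z=S[(S[:,2]>.004)&(S[:,2]<.015)];print("pad",Z.min(0),Z.max(0),len(Z));Z=S[S[:,2]>.1];print("grip",np.percentile(Z,[2,50,98],axis=0))
for nm,(r0,r1,c0,c1) in dict(big=(160,190,388,425),small=(262,285,305,330),stand=(220,255,65,125)).items():
    S=P[r0:r1,c0:c1].reshape(-1,3);Z=S[S[:,2]>.02];print(nm,np.percentile(Z,[2,50,98],axis=0))
pr=np.array([[285,135],[342,132],[340,149]]);print("pliers",plane("top",pr,.01))
for n,a in(("top",(slice(140,260),slice(280,440))),("top",(slice(75,185),slice(115,235)))):
    c=cv2.resize(f['p'][a],None,fx=4.8,fy=4.8,interpolation=cv2.INTER_CUBIC);print(c.shape);cv2.imwrite(f"pics/c{a[0].start}.png",c)
E
```

```text
top yellow [414. 234.] [13.4 28.7] rayctr [ 0.4815 -0.4129  0.032 ] dmed [ 0.4695 -0.3753  0.127 ] zmax 0.14157612474804127 topmean [ 0.47   -0.3777  0.1157] 280 side 0.07920191037523196 ang 11.85907222086189
scene green [ 26. 206.] [17.3 16.3] rayctr [ 0.22   -0.7376  0.032 ] dmed [ 0.2348 -0.7247  0.0462] zmax 0.07293456431118706 topmean [ 0.2334 -0.7275  0.0513] 133 side 0.05560502846560727 ang 10.938498625025218
scene yellow [238. 234.] [16.1 15.1] rayctr [ 0.6201 -0.0992  0.032 ] dmed [ 0.622  -0.0994  0.0242] zmax 0.036432157470390636 topmean [ 0.6129 -0.0983  0.0316] 66 side 0.04790457018740579 ang 84.60652742574933
scene yellow [133. 211.] [31.2 11. ] rayctr [ 0.3831 -0.3839  0.032 ] dmed [ 0.4842 -0.3863  0.0997] zmax 0.14068643865937458 topmean [ 0.4829 -0.3862  0.0989] 309 side 0.037739863379848713 ang 85.29632239038325
scene blue [459. 114.] [49.4 47.4] rayctr [0.0804 1.3296 0.032 ] dmed [-0.0789  1.5354 -0.0589] zmax 0.31200978248314515 topmean [0.6919 0.5568 0.3081] 7 side 0.7975807399702298 ang 43.73130454357022
scene blue [506.   6.] [13. 10.] rayctr [-3.5226  6.1368 
[... 420 characters left out ...]
 0.0221]
bin 160 215 [0.6457 0.1448 0.0188]
bin 170 180 [0.5808 0.2151 0.1207]
bin 175 180 [0.5818 0.2268 0.0649]
bin 155 180 [0.6516 0.2457 0.0196]
bin 148 180 [0.6313 0.2173 0.1429]
pad [ 0.414  -0.4961  0.004 ] [ 0.5506 -0.3172  0.0143] 723
grip [[ 0.456  -0.3974  0.1016]
 [ 0.4703 -0.3791  0.1359]
 [ 0.4874 -0.3683  0.1405]]
big [[ 0.6141 -0.4109  0.0227]
 [ 0.6374 -0.381   0.075 ]
 [ 0.6654 -0.3593  0.0786]]
small [[ 0.3382 -0.1712  0.037 ]
 [ 0.3566 -0.1524  0.0404]
 [ 0.3754 -0.1332  0.0437]]
stand [[0.3955 0.3884 0.0245]
 [0.4088 0.4127 0.1054]
 [0.4242 0.4525 0.1319]]
pliers [[ 0.7422 -0.0485  0.01  ]
 [ 0.7666 -0.2143  0.01  ]
 [ 0.7136 -0.2102  0.01  ]]
(576, 768, 3)
(528, 576, 3)
```

View pics/c140.png

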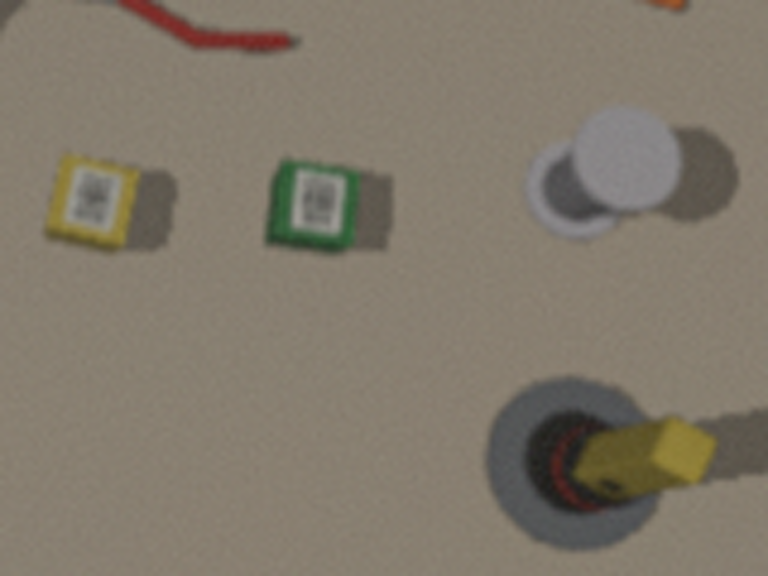

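View pics/c75.png

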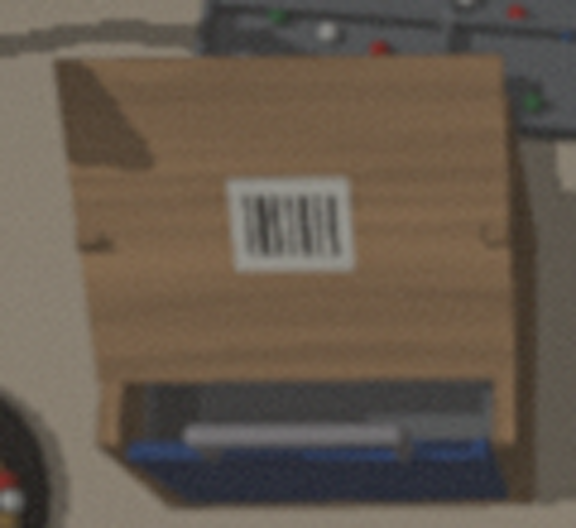

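The first crop has the yellow label at (96,198), the green label at (319,203), the pad centre at (574,464) and the grip's top corners at (672,418) (716,437) (700,484) (650,465). The second has the bin label at (292,224), the bar from (185,436) to (413,440), and the bin slightly ajar.

```bash
cat >> h.py <<'E'
def labels(p,win,off=18):
    "white label centre+angle inside top-picture windows (u0,v0,u1,v1)"
    res=[]
    for u0,v0,u1,v1 in win:
        s=cv2.resize(p[v0:v1,u0:u1],None,fx=8,fy=8,interpolation=cv2.INTER_CUBIC)
        h=cv2.cvtColor(s,cv2.COLOR_BGR2HSV)
        m=((h[...,1]<90)&(h[...,2]>140)).astype(np.uint8)*255
        m=cv2.morphologyEx(m,cv2.MORPH_CLOSE,np.ones((25,25)))
        cs,_=cv2.findContours(m,cv2.RETR_EXTERNAL,cv2.CHAIN_APPROX_NONE);c=max(cs,key=cv2.contourArea)
        b=(cv2.boxPoints(cv2.minAreaRect(c))+.5)/8-.5+[u0,v0];res.append(b)
    return res
E
python3 - <<'E'
from h import *
np.set_printoptions(precision=4,suppress=True)
f=np.load("/tmp/top0.npz")
for nm,b,z in zip(("yellow","green","bin"),labels(f['p'],[(290,172,309,190),(337,174,355,191),(155,105,197,137)]),(.032,.032,.18)):
    q=plane("top",b,z);print(nm,b.mean(0),q.mean(0),"sides",np.linalg.norm(q[1]-q[0]),np.linalg.norm(q[2]-q[1]),"dir",np.degrees(np.arctan2(*(q[1]-q[0])[[1,0]])))
cr=lambda L,o:(np.array(L)+.5)/4.8-.5+o
A=(280,140);B=(115,75)
print("pad",plane("top",cr([(574,464),(488,464),(660,464),(574,378),(574,550)],A),.008))
q=plane("top",cr([(672,418),(716,437),(700,484),(650,465)],A),.138);print("grip",q,q.mean(0),[np.degrees(np.arctan2(*(q[(i+1)%4]-q[i])[[1,0]])) for i in range(4)])
print("bar",plane("top",cr([(185,436),(413,440)],B),.156))
print("roof front",plane("top",cr([(100,381),(515,380)],B),.131))
print("roof rear",plane("top",cr([(55,60),(500,57)],B),.23))
P=cloud("top",f['d']);print("depth lab",np.nanmedian(P[117:126,170:182].reshape(-1,3),0))
E
```

```text
yellow [299.0368 180.6654] [ 0.603  -0.0951  0.032 ] sides 0.046174897114584675 0.030559253264629205 dir -9.915969750644917
green [342.1647 181.0367] [ 0.6124 -0.2144  0.032 ] sides 0.03144931774237711 0.005600474210408224 dir -5.029392318855654
bin [175.1297 121.5151] [0.6851 0.2289 0.18  ] sides 0.060013096021892254 0.04659716345855937 dir -82.96638016054233
pad [[ 0.476  -0.3826  0.008 ]
 [ 0.4718 -0.333   0.008 ]
 [ 0.4803 -0.4323  0.008 ]
 [ 0.5259 -0.3826  0.008 ]
 [ 0.4272 -0.3826  0.008 ]]
grip [[ 0.4869 -0.3791  0.138 ]
 [ 0.4793 -0.4012  0.138 ]
 [ 0.4552 -0.3927  0.138 ]
 [ 0.4625 -0.3678  0.138 ]] [ 0.471  -0.3852  0.138 ] [np.float64(-109.1508247109592), np.float64(160.7342084786025), np.float64(73.65059127544127), np.float64(-24.82590467178349)]
bar [[0.5771 0.273  0.156 ]
 [0.5851 0.1579 0.156 ]]
roof front [[0.6098 0.3302 0.131 ]
 [0.6293 0.1133 0.131 ]]
roof rear [[0.7396 0.3409 0.23  ]
 [0.7597 0.1259 0.23  ]]
depth lab [0.6841 0.2258 0.1856]
```

```bash
cat >> h.py <<'E'
from scipy.spatial.transform import Rotation as Ro
def down(yaw): # tool pointing down, tool y at yaw deg
    a=np.radians(yaw);y=np.array([np.cos(a),np.sin(a),0]);z=np.array([0,0,-1.]);return np.c_[np.cross(y,z),y,z]
def rel(p,R):
    s=sense();R0=np.array(s['tcp_rot']);d=R0.T@(np.array(p)-np.array(s['tool_pos']));w=Ro.from_matrix(R0.T@R).as_rotvec()
    print("t%.2f pos"%s['time_s'],np.round(s['tool_pos'],4),"shift",np.round(d,4),"turn",np.round(w,4),"deg %.1f"%np.degrees(np.linalg.norm(w)),"w%.4f"%s['gripper_width'],"q",np.round(s['joints'],1))
E
R='[[-0.049,-0.0019,-0.01],[0,0,0.0784]]'
python3 -m inch '[[[-0.049,-0.0019,-0.01],[0,0,0.0784]],[[-0.049,-0.0019,-0.01],[0,0,0.0784]],[[-0.049,-0.0019,-0.01],[0,0,0.0784]],[[-0.049,-0.0019,-0.01],[0,0,0.0784]],[[-0.049,-0.0019,-0.01],[0,0,0.0784]],[[-0.049,-0.0019,-0.01],[0,0,0.0784]],[[-0.049,-0.0019,-0.01],[0,0,0.0784]],[[-0.049,-0.0019,-0.01],[0,0,0.0784]]]' 0.085
python3 -m inch '[[[-0.049,-0.0019,0],[0,0,0.0784]],[[-0.049,-0.0019,0],[0,0,0.0784]],[[-0.049,-0.0019,0],[0,0,0.0784]],[[-0.049,-0.0019,0],[0,0,0.0784]],[[-0.049,-0.0019,0],[0,0,0.0784]],[[-0.049,-0.0019,0],[0,0,0.0784]],[[-0.049,-0.0019,0],[0,0,0.0784]],[[-0.049,-0.0019,0],[0,0,0.0784]]]'
python3 -m inch '[[[-0.049,-0.0019,0],[0,0,0.0784]],[[-0.049,-0.0019,0],[0,0,0.0784]],[[-0.049,-0.0019,0],[0,0,0.0784]],[[-0.049,-0.0019,0],[0,0,0.0784]],[[-0.049,-0.0019,0],[0,0,0.0784]],[[-0.049,-0.0019,0],[0,0,0.0784]],[[-0.049,-0.0019,0],[0,0,0.0784]],[[-0.049,-0.0019,0],[0,0,0.0784]]]'
python3 - <<'E'
from h import *
rel([.474,-.3835,.088],down(-20))
p,d=grab_frame("top");P=cloud("top",d)
f=np.load("/tmp/top0.npz");h=cv2.cvtColor(f['p'],cv2.COLOR_BGR2HSV)
print(plane("top",[[299.6,180.9],[346.1,181.9]],.032))
E
```

```text
time_s: 1.1
tool_pos: [0.525, 0.3393, 0.3109]
tcp_rot: [[-0.543, 0.84, -0.001], [0.84, 0.543, -0.0], [0.0, -0.001, -1.0]]
contact_force: [1.0, 0.3, 0.3]
gripper_width: 0.0849
gripper_force: 0.0
time_s: 2.1
tool_pos: [0.6247, -0.0335, 0.3106]
tcp_rot: [[0.053, 0.999, -0.001], [0.999, -0.053, 0.0], [0.0, -0.001, -1.0]]
contact_force: [0.3, -0.1, 0.2]
gripper_width: 0.0847
gripper_force: 0.0
time_s: 3.1
tool_pos: [0.4865, -0.3939, 0.3106]
tcp_rot: [[0.629, 0.777, -0.001], [0.777, -0.629, 0.001], [0.0, -0.001, -1.0]]
contact_force: [0.6, 0.7, 0.1]
gripper_width: 0.0852
gripper_force: 0.0
t3.10 pos [ 0.4865 -0.3939  0.3106] shift [ 1.000e-04 -1.600e-02  2.226e-01] turn [-0.0009 -0.0004 -0.3311] deg 19.0 w0.0852 q [-49.2  26.   76.3   0.   77.7 -10.2]
[[ 0.60235026 -0.09672429  0.032     ]
 [ 0.61089289 -0.22535205  0.032     ]]
```

```bash
python3 -m inch '[[[0,-0.016,0],[0,0,-0.165]],[[0,0,0],[0,0,-0.166]],[[0,0,0.045],[0,0,0]],[[0,0,0.045],[0,0,0]],[[0,0,0.045],[0,0,0]],[[0,0,0.04],[0,0,0]],[[0,0,0.028],[0,0,0]],[[0,0,0.02],[0,0,0]]]'
python3 - <<'E'
from h import *
rel([.474,-.3835,.088],down(-20))
p,d=grab_frame("scene");cv2.imwrite("pics/g1.png",cv2.resize(p[150:270,80:240],None,fx=4,fy=4))
E
```

```text
time_s: 4.15
tool_pos: [0.4745, -0.3817, 0.0862]
tcp_rot: [[0.339, 0.941, -0.002], [0.941, -0.339, 0.002], [0.002, -0.003, -1.0]]
contact_force: [0.9, -0.5, 0.4]
gripper_width: 0.0849
gripper_force: 0.0
t4.15 pos [ 0.4745 -0.3817  0.0862] shift [-0.0019  0.0002 -0.0018] turn [-0.0027 -0.0016  0.0027] deg 0.2 w0.0849 q [-49.3  39.9  90.8   0.   49.4 -29.5]
```

View pics/g1.png

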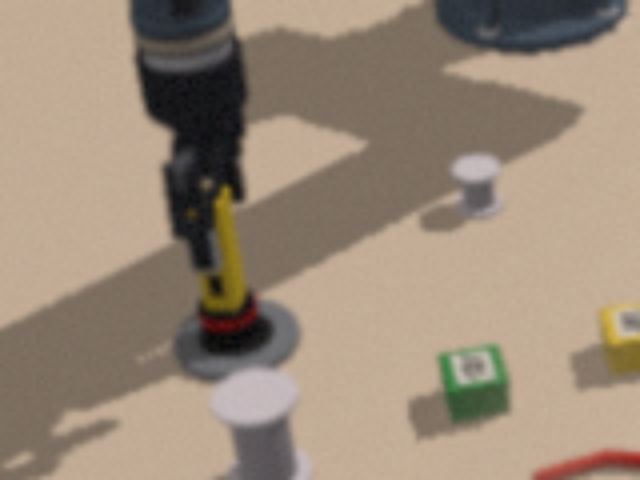

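The fingers straddle the yellow grip at (225,240), with the scanner upright on the pad. Next I close and lift.

```bash
python3 -m inch '[[[0,0,0],[0,0,0]],[[0,0,0],[0,0,0]],[[0,0,0],[0,0,0]],[[0,0,0],[0,0,0]],[[0,0,0],[0,0,0]],[[0,0,0],[0,0,0]],[[0,0,0],[0,0,0]],[[0,0,0],[0,0,0]]]' 0.02
python3 -m inch '[[[0,0,-0.01],[0,0,0]],[[0,0,-0.02],[0,0,0]],[[0,0,-0.03],[0,0,0]],[[0,0,-0.03],[0,0,0]],[[0,0,-0.03],[0,0,0]],[[0,0,-0.02],[0,0,0]],[[0,0,0],[0,0,0]],[[0,0,0],[0,0,0]]]'
python3 - <<'E'
from h import *
np.set_printoptions(precision=4,suppress=True)
p,d=grab_frame("scene");q,e=grab_frame("top")
a=cv2.resize(p[110:270,80:280],None,fx=4,fy=3.75);cv2.imwrite("pics/g2.png",a)
P=cloud("scene",d);h=cv2.cvtColor(p,cv2.COLOR_BGR2HSV)
m=cv2.inRange(h,(20,130,60),(36,255,255))>0;m[:, :100]=0;m[:,170:]=0
S=P[m];S=S[~np.isnan(S[:,0])];print("grip z",np.percentile(S,[3,50,97],axis=0))
# head: lowest points near scanner
T=P[120:230,100:180].reshape(-1,3);t=sense()['tool_pos']
T=T[(np.hypot(T[:,0]-t[0],T[:,1]-t[1])<.035)&(T[:,2]>.05)&(T[:,2]<.18)];
print("head",np.percentile(T,[1,10,50],axis=0))
rel([.6109,-.2254,.192],down(-20))
E
```

```text
time_s: 5.2
tool_pos: [0.4756, -0.383, 0.0895]
tcp_rot: [[0.34, 0.941, 0.001], [0.941, -0.34, -0.001], [-0.001, 0.002, -1.0]]
contact_force: [-0.0, 0.8, 4.9]
gripper_width: 0.0283
gripper_force: 57.9
time_s: 6.2
tool_pos: [0.4745, -0.382, 0.2274]
tcp_rot: [[0.34, 0.94, -0.001], [0.94, -0.34, 0.002], [0.001, -0.002, -1.0]]
contact_force: [0.3, -0.1, -1.2]
gripper_width: 0.0278
gripper_force: 58.1
grip z [[ 0.4648 -0.4002  0.1772]
 [ 0.4823 -0.3805  0.2111]
 [ 0.4912 -0.3692  0.2738]]
head [[ 0.4643 -0.4089  0.1478]
 [ 0.477  -0.4045  0.1521]
 [ 0.489  -0.3862  0.1675]]
t6.30 pos [ 0.4745 -0.382   0.2268] shift [0.1935 0.0752 0.0349] turn [-0.0026 -0.0015  0.0024] deg 0.2 w0.0280 q [-49.3  29.3  84.6  -0.   66.2 -29.5]
```

View pics/g2.png

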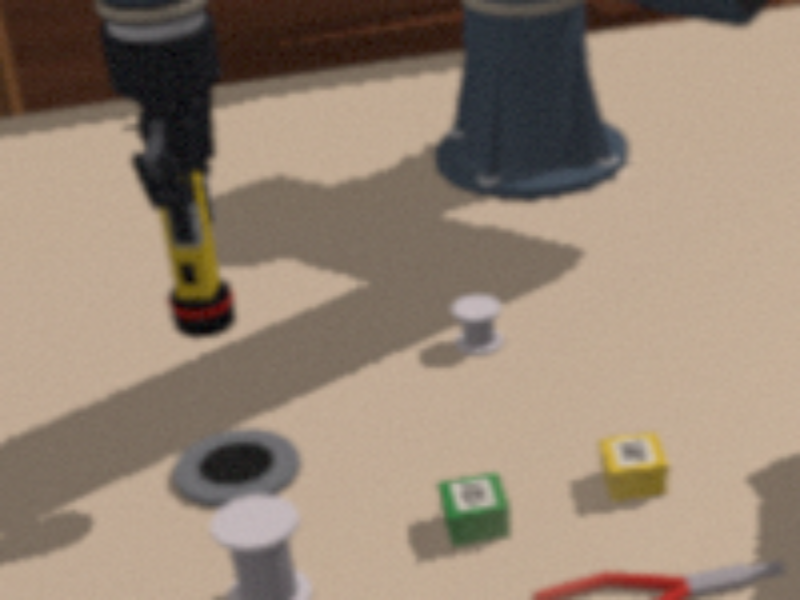

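The scanner hangs straight in the gripper at (205,255), the pad is empty, and the green (474,493) and yellow (634,453) boxes are unmoved.

```bash
python3 - <<'E'
from h import *
print(plane("scene",[[198.2,241.1],[238.1,230.5]],.032))
E
python3 -m inch '[[[0.033,0.013,0],[0,0,0]],[[0.033,0.013,0],[0,0,0]],[[0.033,0.013,0.005],[0,0,0]],[[0.033,0.013,0.01],[0,0,0]],[[0.03,0.012,0.01],[0,0,0]],[[0.02,0.008,0.01],[0,0,0]],[[0.0115,0.003,0],[0,0,0]],[[0,0,0],[0,0,0]]]'
python3 - <<'E'
from h import *
rel([.6109,-.2254,.191],down(-20))
p,d=grab_frame("scene");c=cv2.resize(p[150:300,130:330],None,fx=4,fy=4);cv2.imwrite("pics/g3.png",c)
E
```

```text
[[ 0.61001111 -0.22268136  0.032     ]
 [ 0.60371179 -0.0946418   0.032     ]]
time_s: 7.3
tool_pos: [0.6115, -0.2259, 0.1931]
tcp_rot: [[0.339, 0.941, -0.001], [0.941, -0.339, -0.0], [-0.0, -0.0, -1.0]]
contact_force: [-0.6, -0.1, -2.4]
gripper_width: 0.0281
gripper_force: 58.1
t7.30 pos [ 0.6115 -0.2259  0.1931] shift [ 0.0003 -0.0007  0.0021] turn [-0.0004  0.0003  0.0034] deg 0.2 w0.0281 q [-30.1  34.7  80.1  -0.   65.2 -10.3]
```

View pics/g3.png

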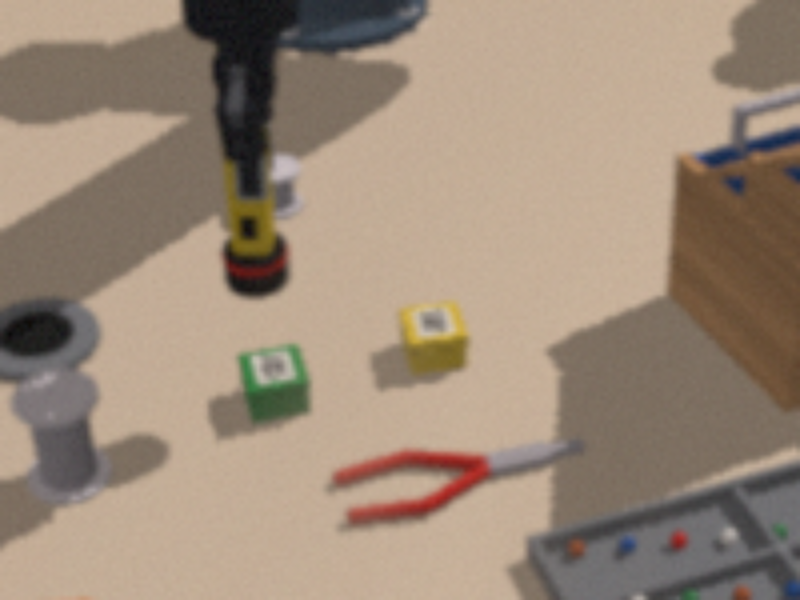

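The scanner hovers over the green box label (274,368), and the two cameras agree on both boxes to within 3 mm. I'll hold here, then go to yellow and hold.

```bash
Z='[[[0,0,0],[0,0,0]]]'
python3 -m inch '[[[0,0,0.002],[0,0,0]],[[0,0,0],[0,0,0]],[[0,0,0],[0,0,0]],[[0,0,0],[0,0,0]],[[0,0,0],[0,0,0]],[[0,0,0],[0,0,0]],[[0,0,0],[0,0,0]],[[0,0,0],[0,0,0]]]' >/dev/null
python3 -m inch '[[[0,0,0],[0,0,0]],[[0,0,0],[0,0,0]],[[0,0,0],[0,0,0]],[[0,0,0],[0,0,0]],[[0,0,0],[0,0,0]],[[0,0,0],[0,0,0]],[[0,0,0],[0,0,0]],[[0,0,0],[0,0,0]]]'
python3 -m inch '[[[0,0,0],[0,0,0]],[[0.02,-0.009,0],[0,0,0]],[[0.025,-0.011,0],[0,0,0]],[[0.025,-0.011,0],[0,0,0]],[[0.025,-0.011,0],[0,0,0]],[[0.015,-0.006,0],[0,0,0]],[[0.0095,-0.004,0],[0,0,0]],[[0,0,0],[0,0,0]]]' >/dev/null
python3 - <<'E'
from h import *
np.set_printoptions(precision=4,suppress=True)
rel([.603,-.0957,.191],down(-20))
p,d=grab_frame("scene")
for k,l in boxes(p,"scene").items():
    for r,c in l: print(k,np.round(r[0]),np.round(r[1]))
E
```

```text
time_s: 9.35
tool_pos: [0.6114, -0.2262, 0.1913]
tcp_rot: [[0.34, 0.941, 0.0], [0.941, -0.34, -0.0], [0.0, 0.0, -1.0]]
contact_force: [-0.2, -0.5, -0.7]
gripper_width: 0.0276
gripper_force: 58.1
t10.35 pos [ 0.6031 -0.0953  0.1914] shift [-0.0004  0.      0.0004] turn [0.0001 0.0002 0.0037] deg 0.2 w0.0282 q [-19.5  31.8  86.5  -0.   61.7   0.3]
green [ 26. 206.] [17. 16.]
yellow [238. 234.] [16. 15.]
yellow [236. 190.] [ 9. 23.]
blue [458. 114.] [49. 48.]
blue [506.   6.] [13. 10.]
```

```bash
python3 -m inch '[[[0,0,0],[0,0,0]],[[0,0,0],[0,0,0]],[[0,0,0],[0,0,0]],[[0,0,0],[0,0,0]],[[0,0,0],[0,0,0]],[[0,0,0],[0,0,0]],[[0,0,0],[0,0,0]],[[0,0,0],[0,0,0]]]' >/dev/null
python3 -m inch '[[[0,0,0],[0,0,0]],[[0,0,0],[0,0,0]],[[0,0,0],[0,0,0]],[[0,0,0],[0,0,0]],[[0,0,0],[0,0,0]],[[0,0,0],[0,0,0]],[[0,0,0],[0,0,0]],[[0,0,0],[0,0,0]]]'
python3 -m inch '[[[0,0,0],[0,0,0]],[[0,0,0],[0,0,0]],[[0,0,-0.03],[0,0,0]],[[0,0,-0.04],[0,0,0]],[[0,0,-0.05],[0,0,0]],[[0,0,-0.048],[0,0,0]],[[0,0,0],[0,0,0]],[[0,0,0],[0,0,0]]]' >/dev/null
cat >> h.py <<'E'
CY=np.radians(5.1);cx=np.array([np.cos(CY),np.sin(CY),0]);cyv=np.array([-np.sin(CY),np.cos(CY),0]);UZ=np.array([0,0,1.])
LAB=np.array([.6851,.2289,.18]);NL=np.cos(np.radians(35))*UZ-np.sin(np.radians(35))*cx
def lookR(n,yaw): # tool z = -n, tool axes by minimal tilt from down(yaw)
    v=np.cross(-UZ,-n);s=np.linalg.norm(v);w=v/s*np.arctan2(s,UZ@n);return Ro.from_rotvec(w).as_matrix()@down(yaw)
E
python3 - <<'E'
from h import *
rel(LAB+NL*.219,lookR(NL,-20)); rel(LAB+NL*.159,lookR(NL,-20))
E
```

```text
time_s: 12.4
tool_pos: [0.6031, -0.0961, 0.1913]
tcp_rot: [[0.34, 0.941, -0.0], [0.941, -0.34, 0.0], [0.0, -0.0, -1.0]]
contact_force: [0.5, -0.6, -1.6]
gripper_width: 0.0278
gripper_force: 58.1
t13.40 pos [ 0.6024 -0.0959  0.3586] shift [ 0.2806 -0.1464 -0.0006] turn [-0.555   0.2585  0.0022] deg 35.1 w0.0284 q [-19.5  22.6  74.6  -0.   83.    0.3]
t13.40 pos [ 0.6024 -0.0959  0.3586] shift [ 0.2951 -0.1151  0.0485] turn [-0.555   0.2585  0.0022] deg 35.1 w0.0284 q [-19.5  22.6  74.6  -0.   83.    0.3]
```

```bash
python3 -m inch '[[[0.03,-0.015,0],[0,0,0]],[[0.04,-0.021,0],[0,0,0]],[[0.04,-0.021,0],[0,0,0]],[[0.04,-0.021,0],[0,0,0]],[[0.04,-0.021,0],[0,0,0]],[[0.04,-0.021,0],[0,0,0]],[[0.03,-0.016,0],[0,0,0]],[[0.02,-0.0105,0],[0,0,0]]]' >/dev/null
python3 -m inch '[[[0,0,0],[-0.0925,0.043,0]],[[0,0,0],[-0.0925,0.043,0]],[[0,0,0],[-0.0925,0.043,0]],[[0,0,0],[-0.0925,0.043,0]],[[0,0,0],[-0.0925,0.043,0]],[[0,0,0],[-0.0925,0.0435,0]],[[0,0,0],[0,0,0]],[[0,0,0],[0,0,0]]]'
python3 - <<'E'
from h import *
rel(LAB+NL*.159,lookR(NL,-20))
p,d=grab_frame("scene");c=cv2.resize(p[60:260,260:460],None,fx=3,fy=3);cv2.imwrite("pics/g4.png",c)
E
```

```text
time_s: 15.4
tool_pos: [0.5606, 0.217, 0.3586]
tcp_rot: [[0.264, 0.778, 0.571], [0.934, -0.354, 0.051], [0.242, 0.519, -0.82]]
contact_force: [0.4, 0.4, -1.5]
gripper_width: 0.0282
gripper_force: 58.5
t15.40 pos [0.5606 0.217  0.3586] shift [ 0.0008 -0.0003  0.059 ] turn [-0.0009  0.0005  0.0025] deg 0.2 w0.0282 q [ 12.7  10.2 101.5  -7.8  33.8  37.7]
```

View pics/g4.png

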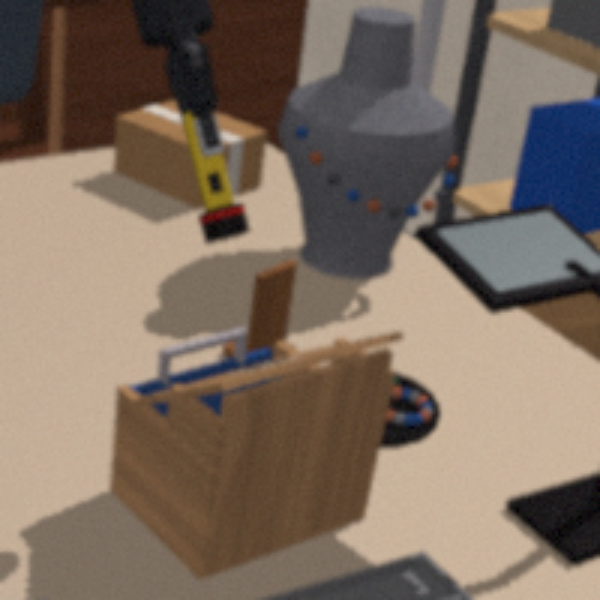

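The tilted scanner (225,220) is square to the sloping roof and clear of the bar (205,340). I move in and hold.

```bash
python3 -m inch '[[[0,0,0.01],[0,0,0]],[[0,0,0.015],[0,0,0]],[[0,0,0.015],[0,0,0]],[[0,0,0.01],[0,0,0]],[[0,0,0.009],[0,0,0]],[[0,0,0],[0,0,0]],[[0,0,0],[0,0,0]],[[0,0,0],[0,0,0]]]' >/dev/null
python3 -m inch '[[[0,0,0],[0,0,0]],[[0,0,0],[0,0,0]],[[0,0,0],[0,0,0]],[[0,0,0],[0,0,0]],[[0,0,0],[0,0,0]],[[0,0,0],[0,0,0]],[[0,0,0],[0,0,0]],[[0,0,0],[0,0,0]]]' |head -3
python3 -m inch '[[[0,0,0],[0,0,0]],[[0,0,0],[0,0,0]],[[0,0,0],[0,0,0]],[[0,0,0],[0,0,0]],[[0,0,0],[0,0,0]],[[0,0,0],[0,0,0]],[[0,0,0],[0,0,0]],[[0,0,0],[0,0,0]]]' |head -2
python3 -m inch '[[[0,0,-0.03],[0,0,0]],[[0,0,-0.03],[0,0,0]],[[0,0,0],[0.0925,-0.043,0]],[[0,0,0],[0.0925,-0.043,0]],[[0,0,0],[0.0925,-0.043,0]],[[0,0,0],[0.0925,-0.043,0]],[[0,0,0],[0.0925,-0.043,0]],[[0,0,0],[0.0925,-0.0435,0]]]' |head -2
python3 - <<'E'
from h import *
rel([.476,-.383,.2],down(-20))
E
```

```text
time_s: 17.45
tool_pos: [0.5942, 0.2201, 0.311]
tcp_rot: [[0.263, 0.777, 0.572], [0.934, -0.354, 0.051], [0.243, 0.521, -0.818]]
time_s: 18.45
tool_pos: [0.5942, 0.22, 0.311]
time_s: 19.45
tool_pos: [0.5603, 0.217, 0.3605]
t19.45 pos [0.5603 0.217  0.3605] shift [-0.5929  0.1246  0.1607] turn [-0.0014  0.0006  0.0027] deg 0.2 w0.0278 q [10.5 21.7 75.7  0.  82.7 30.4]
```

```bash
python3 -m inch '[[[-0.03,0.0063,0],[0,0,0]],[[-0.04,0.0084,0],[0,0,0]],[[-0.04,0.0084,0],[0,0,0]],[[-0.04,0.0084,0],[0,0,0]],[[-0.04,0.0084,0],[0,0,0]],[[-0.04,0.0084,0],[0,0,0]],[[-0.04,0.0084,0],[0,0,0]],[[-0.04,0.0084,0.01],[0,0,0]]]' >/dev/null
python3 -m inch '[[[-0.04,0.0084,0.02],[0,0,0]],[[-0.04,0.0084,0.03],[0,0,0]],[[-0.04,0.0084,0.03],[0,0,0]],[[-0.04,0.0084,0.03],[0,0,0]],[[-0.04,0.0084,0.02],[0,0,0]],[[-0.04,0.0084,0.02],[0,0,0]],[[-0.03,0.0063,0],[0,0,0]],[[-0.0129,0.0029,0],[0,0,0]]]' >/dev/null
python3 - <<'E'
from h import *
rel([.476,-.383,.095],down(-20))
p,d=grab_frame("scene");cv2.imwrite("pics/g5.png",cv2.resize(p[120:270,80:280],None,fx=4,fy=4))
q,e=grab_frame("top");cv2.imwrite("pics/g5t.png",cv2.resize(q[130:330,260:480],None,fx=3.6,fy=3))
E
```

```text
t21.45 pos [ 0.4758 -0.3852  0.1999] shift [ 0.0022 -0.0007  0.1048] turn [0.0011 0.0007 0.0008] deg 0.1 w0.0280 q [-49.4  31.3  85.9  -0.   62.8 -29.5]
```

View pics/g5.png

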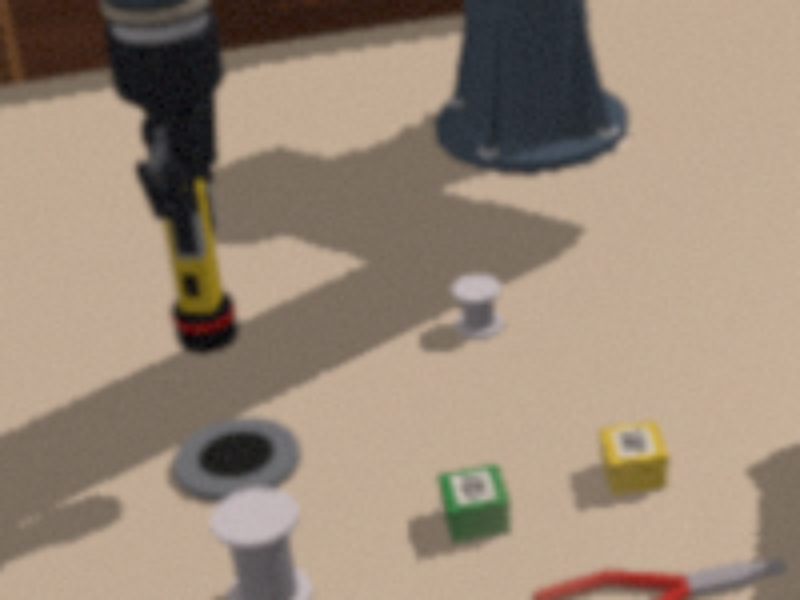

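The scanner (205,270) hangs upright above the empty pad (237,455), and the boxes are where they were. I lower it.

```bash
python3 -m inch '[[[0.002,-0.0007,0.02],[0,0,0]],[[0,0,0.03],[0,0,0]],[[0,0,0.03],[0,0,0]],[[0,0,0.015],[0,0,0]],[[0,0,0.01],[0,0,0]],[[0,0,0.003],[0,0,0]],[[0,0,0],[0,0,0]],[[0,0,0],[0,0,0]]]'
```

```text
time_s: 22.55
tool_pos: [0.4763, -0.3815, 0.093]
tcp_rot: [[0.34, 0.941, 0.001], [0.941, -0.34, -0.001], [-0.001, 0.002, -1.0]]
contact_force: [0.2, 0.5, -1.9]
gripper_width: 0.0279
gripper_force: 58.5
```

```bash
python3 -m inch '[[[0,0,0.001],[0,0,0]],[[0,0,0.001],[0,0,0]],[[0,0,0.001],[0,0,0]],[[0,0,0],[0,0,0]],[[0,0,0],[0,0,0]],[[0,0,0],[0,0,0]],[[0,0,0],[0,0,0]],[[0,0,0],[0,0,0]]]'
```

```text
time_s: 23.55
tool_pos: [0.4759, -0.3811, 0.0896]
tcp_rot: [[0.339, 0.941, 0.0], [0.941, -0.339, -0.0], [-0.0, 0.0, -1.0]]
contact_force: [-2.0, 1.3, 5.1]
gripper_width: 0.0278
gripper_force: 59.0
```

```bash
python3 -m inch '[[[0,0,0],[0,0,0]],[[0,0,0],[0,0,0]],[[0,0,0],[0,0,0]],[[0,0,0],[0,0,0]],[[0,0,0],[0,0,0]],[[0,0,0],[0,0,0]],[[0,0,0],[0,0,0]],[[0,0,0],[0,0,0]]]' 0.08
python3 -m inch '[[[0,0,-0.01],[0,0,0]],[[0,0,-0.02],[0,0,0]],[[0,0,-0.04],[0,0,0]],[[0,0,-0.06],[0,0,0]],[[0,0,-0.06],[0,0,0]],[[0,0,-0.06],[0,0,0]],[[0,0,-0.03],[0,0,0]],[[0,0,0],[0,0,0]]]'
python3 - <<'E'
from h import *
p,d=grab_frame("scene");q,e=grab_frame("top")
cv2.imwrite("pics/g6.png",np.hstack([cv2.resize(p[130:280,90:250],None,fx=2.5,fy=4),cv2.resize(q[70:190,120:240],(400,600))]))
np.savez("/tmp/b.npz",p=q,d=e)
np.set_printoptions(precision=4,suppress=True)
P=cloud("top",e);S=P[140:190,125:235].reshape(-1,3)
# panel outer-face normal & bar in cabinet frame
L=np.c_[(S-LAB)@cx+.103,(S-LAB)@cyv,S[:,2]]
b=L[(L[:,2]>.148)&(L[:,0]<.03)];print("bar",len(b),np.percentile(b,[2,50,98],axis=0))
f=L[(L[:,0]<.03)&(abs(L[:,1])<.085)&(L[:,2]>.03)&(L[:,2]<.12)]
print("face",len(f),np.percentile(f,[2,50,98],axis=0), "fit x=a z+b",np.polyfit(f[:,2],f[:,0],1))
E
```

```text
time_s: 24.55
tool_pos: [0.4759, -0.381, 0.0892]
tcp_rot: [[0.339, 0.941, 0.0], [0.941, -0.339, -0.0], [-0.0, 0.0, -1.0]]
contact_force: [-0.5, 0.4, 0.4]
gripper_width: 0.08
gripper_force: 0.0
time_s: 25.55
tool_pos: [0.4767, -0.3818, 0.3733]
tcp_rot: [[0.339, 0.941, 0.005], [0.941, -0.339, -0.006], [-0.004, 0.007, -1.0]]
contact_force: [0.4, 0.2, 0.4]
gripper_width: 0.0801
gripper_force: 0.0
bar 229 [[-0.0055 -0.0557  0.1537]
 [-0.0015 -0.003   0.1612]
 [ 0.0042  0.0504  0.1646]]
face 473 [[-0.0026 -0.0816  0.035 ]
 [-0.0004 -0.0024  0.0771]
 [ 0.0022  0.0819  0.119 ]] fit x=a z+b [-0.0475  0.0034]
```

View pics/g6.png

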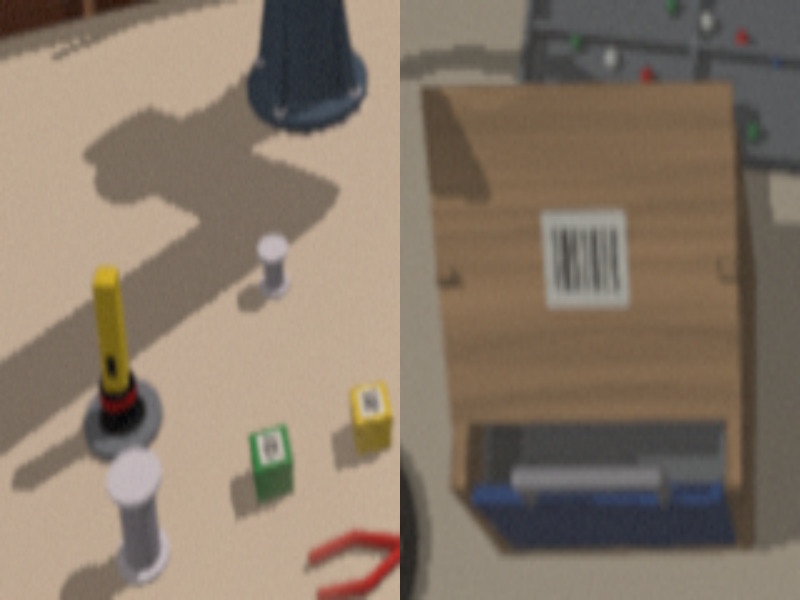

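The scanner stands upright on the pad (110,350) and the bin is nearly shut. Its bar in the right half runs from (515,478) to (660,480), and its measured height and place agree with the description.

```bash
cat >> h.py <<'E'
def cab(x,y,z): return LAB+(x-.103)*cx+y*cyv+(z-.18)*UZ
E
python3 - <<'E'
from h import *
rel(cab(-.001,-.0027,.26),down(5.1))
E
```

```text
t25.65 pos [ 0.4754 -0.3803  0.3687] shift [ 0.5979 -0.1026  0.109 ] turn [-0.0008 -0.0006 -0.4353] deg 24.9 w0.0803 q [-49.2  22.1  73.8  -0.   84.2 -29.3]
```

```bash
python3 -m inch '[[[0.03,-0.005,0],[0,0,0]],[[0.04,-0.007,0],[0,0,0]],[[0.04,-0.007,0],[0,0,0]],[[0.04,-0.007,0],[0,0,0]],[[0.04,-0.007,0],[0,0,0]],[[0.04,-0.007,0],[0,0,0]],[[0.04,-0.007,0],[0,0,0]],[[0.04,-0.007,0],[0,0,0]]]' 0.03 >/dev/null
python3 -m inch '[[[0.04,-0.007,0],[0,0,0]],[[0.04,-0.007,0],[0,0,0]],[[0.04,-0.007,0],[0,0,0]],[[0.04,-0.007,0],[0,0,0]],[[0.04,-0.007,0],[0,0,0]],[[0.04,-0.007,0],[0,0,0]],[[0.03,-0.005,0],[0,0,0]],[[0.018,-0.003,0],[0,0,0]]]' >/dev/null
python3 -m inch '[[[0,0,0.02],[0,0,-0.145]],[[0,0,0.03],[0,0,-0.145]],[[0,0,0.03],[0,0,-0.145]],[[0,0,0.025],[0,0,0]],[[0,0,0],[0,0,0]],[[0,0,0],[0,0,0]],[[0,0,0],[0,0,0]],[[0,0,0],[0,0,0]]]' >/dev/null
python3 - <<'E'
from h import *
rel(cab(-.001,-.0027,.144),down(5.1))
p,d=grab_frame("scene");cv2.imwrite("pics/g7.png",cv2.resize(p[100:260,270:430],None,fx=3.75,fy=3.75))
E
```

```text
t28.65 pos [0.5815 0.2169 0.2652] shift [ 0.     -0.      0.1212] turn [ 0.002  -0.0001 -0.0004] deg 0.1 w0.0302 q [10.2 27.8 80.6 -0.  71.4  5.1]
```

View pics/g7.png

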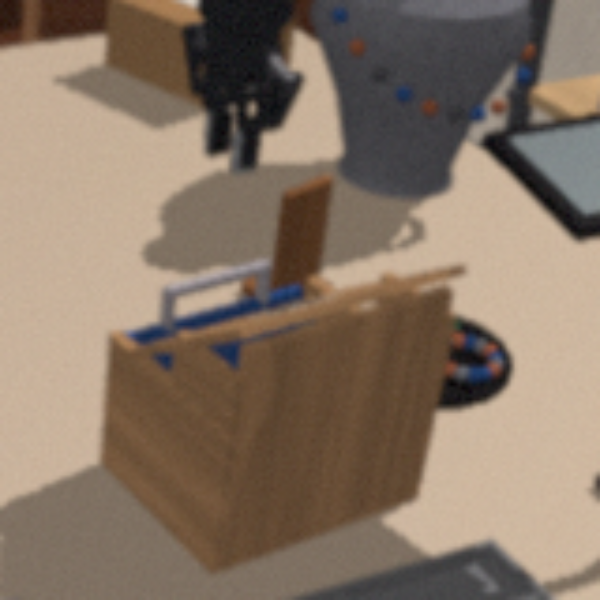

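The open fingers (230,140) are above the bar (215,285), with one on either side. I descend and close.

```bash
python3 -m inch '[[[0,0,0.02],[0,0,0]],[[0,0,0.03],[0,0,0]],[[0,0,0.03],[0,0,0]],[[0,0,0.02],[0,0,0]],[[0,0,0.013],[0,0,0]],[[0,0,0.008],[0,0,0]],[[0,0,0],[0,0,0]],[[0,0,0],[0,0,0]]]' |sed -n 2,5p
python3 -m inch '[[[0,0,0],[0,0,0]],[[0,0,0],[0,0,0]],[[0,0,0],[0,0,0]],[[0,0,0],[0,0,0]],[[0,0,0],[0,0,0]],[[0,0,0],[0,0,0]],[[0,0,0],[0,0,0]],[[0,0,0],[0,0,0]]]' 0
python3 - <<'E'
from h import *
rel(cab(-.001,-.0027,.144),down(5.1))
# arc rows: bar at th0=.045 -> .80; tool turns half as much
s=sense();R=np.array(s['tcp_rot']);b=np.array(s['tool_pos'])+0;H=cab(0,-.0027,.012)
ax=cyv; th=0.;n=16;D=.775/n
for i in range(n):
    bar=b-R[:,2]*.012
    new=H+Ro.from_rotvec(-D*ax).apply(bar-H)
    R2=Ro.from_rotvec(-D/2*ax).as_matrix()@R
    nb=new+R2[:,2]*.012
    print(i,np.round(R.T@(nb-b),4),np.round(Ro.from_matrix(R.T@R2).as_rotvec(),4),np.round(nb,3));b,R=nb,R2
E
```

```text
tool_pos: [0.5817, 0.217, 0.144]
tcp_rot: [[-0.089, 0.996, 0.002], [0.996, 0.089, 0.0], [0.0, 0.002, -1.0]]
contact_force: [0.3, 0.2, 1.4]
gripper_width: 0.0299
time_s: 30.7
tool_pos: [0.5818, 0.2169, 0.1441]
tcp_rot: [[-0.089, 0.996, 0.002], [0.996, 0.089, 0.0], [0.0, 0.002, -1.0]]
contact_force: [0.1, -0.8, 6.6]
gripper_width: 0.0095
gripper_force: 58.8
t30.70 pos [0.5818 0.2169 0.1441] shift [ 0.     -0.0001  0.0001] turn [ 0.0021 -0.     -0.0002] deg 0.1 w0.0095 q [10.2 35.9 87.2 -0.  56.7  5.1]
0 [-0.     -0.0067  0.0002] [-0.0242  0.     -0.    ] [0.575 0.216 0.144]
1 [-0.     -0.0067  0.0004] [-0.0242  0.     -0.    ] [0.569 0.216 0.143]
2 [-0.     -0.0067  0.0005] [-0.0242  0.     -0.    ] [0.562 0.215 0.142]
3 [-0.     -0.0067  0.0007] [-0.0242  0.     -0.    ] [0.555 0.215 0.141]
4 [-0.     -0.0066  0.0009] [-0.0242  0.     -0.    ] [0.549 0.214 0.14 ]
5 [-0.     -0.0066  0.001 ] [-0.0242  0.     -0.    ] [0.542 0.213 0.138]
6 [-0.     -0.0066  0.0012] [-0.0242  0.     -0.    ] [0.536 0.213 0.136]
7 [-0.     -0.0066  0.0014] [-0.0242  0.     -0.    ] [0.53  0.212 0.133]
8 [-0.     -0.0065  0.0015] [-0.0242  0.     -0.    ] [0.524 0.212 0.131]
9 [-0.     -0.0065  0.0017] [-0.0242  0.     -0.    ] [0.518 0.211 0.127]
10 [-0.     -0.0064  0.0019] [-0.0242  0.     -0.    ] [0.512 0.211 0.124]
11 [-0.     -0.0064  0.002 ] [-0.0242  0.     -0.    ] [0.507 0.21  0.12 ]
12 [-0.     -0.0063  0.0022] [-0.0242  0.     -0.    ] [0.501 0.21  0.117]
13 [-0.     -0.0063  0.0023] [-0.0242  0.     -0.    ] [0.496 0.209 0.112]
14 [-0.     -0.0062  0.0025] [-0.0242  0.     -0.    ] [0.491 0.209 0.108]
15 [-0.     -0.0062  0.0027] [-0.0242  0.     -0.    ] [0.486 0.208 0.103]
```

```bash
python3 -m inch '[[[0,0,0],[0,0,0]],[[0,0,0],[0,0,0]],[[0,0,0],[0,0,0]],[[0,0,0.003],[0,0,0]],[[0,0,0.003],[0,0,0]],[[0,0,0],[0,0,0]],[[0,0,0],[0,0,0]],[[0,0,0],[0,0,0]]]' 0.03 |sed -n 2,6p
python3 -m inch '[[[0,0,0],[0,0,0]],[[0,0,0],[0,0,0]],[[0,0,0],[0,0,0]],[[0,0,0],[0,0,0]],[[0,0,0],[0,0,0]],[[0,0,0],[0,0,0]],[[0,0,0],[0,0,0]],[[0,0,0],[0,0,0]]]' 0
```

```text
tool_pos: [0.5811, 0.2168, 0.1372]
tcp_rot: [[-0.088, 0.996, 0.0], [0.996, 0.088, -0.0], [-0.0, 0.0, -1.0]]
contact_force: [0.5, 0.0, 0.1]
gripper_width: 0.0301
gripper_force: 0.0
time_s: 32.7
tool_pos: [0.5814, 0.2169, 0.1374]
tcp_rot: [[-0.089, 0.996, 0.001], [0.996, 0.089, 0.0], [-0.0, 0.001, -1.0]]
contact_force: [0.4, 1.0, 3.6]
gripper_width: 0.0101
gripper_force: 58.6
```

```bash
python3 -m inch '[[[0,-0.0065,0.0002],[-0.0242,0,0]],[[0,-0.0065,0.0004],[-0.0242,0,0]],[[0,-0.0065,0.0005],[-0.0242,0,0]],[[0,-0.0065,0.0007],[-0.0242,0,0]],[[0,-0.0065,0.0009],[-0.0242,0,0]],[[0,-0.0065,0.001],[-0.0242,0,0]],[[0,-0.0065,0.0012],[-0.0242,0,0]],[[0,-0.0065,0.0014],[-0.0242,0,0]]]'
python3 - <<'E'
from h import *
p,d=grab_frame("scene");cv2.imwrite("pics/g8.png",cv2.resize(p[100:260,270:430],None,fx=3.75,fy=3.75))
E
```

```text
time_s: 33.7
tool_pos: [0.5354, 0.2124, 0.1282]
tcp_rot: [[-0.089, 0.975, 0.204], [0.996, 0.087, 0.018], [-0.0, 0.205, -0.979]]
contact_force: [7.8, -2.4, -0.2]
gripper_width: 0.0103
gripper_force: 58.4
```

View pics/g8.png

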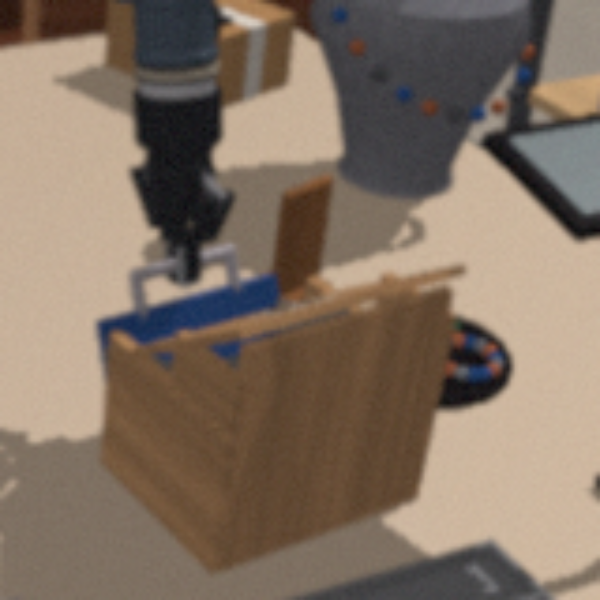

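The bin follows: the bar (185,265) is held between the fingertips and the panel is coming out. I continue.

```bash
python3 -m inch '[[[0,-0.0065,0.0015],[-0.0242,0,0]],[[0,-0.0064,0.0017],[-0.0242,0,0]],[[0,-0.0063,0.0019],[-0.0242,0,0]],[[0,-0.0063,0.002],[-0.0242,0,0]],[[0,-0.0062,0.0022],[-0.0242,0,0]],[[0,-0.0062,0.0023],[-0.0242,0,0]],[[0,-0.0061,0.0025],[-0.0242,0,0]],[[0,-0.0061,0.0027],[-0.0242,0,0]]]'
python3 - <<'E'
from h import *
s=sense();R=np.array(s['tcp_rot']);b=np.array(s['tool_pos'])-R[:,2]*.018;v=b-cab(0,0,.012)
print("bar cab",v@cx,v[2],"theta",np.arctan2(-(v@cx),v[2])+.005/.144)
E
```

```text
time_s: 34.75
tool_pos: [0.49, 0.2084, 0.0978]
tcp_rot: [[-0.087, 0.92, 0.382], [0.996, 0.08, 0.035], [0.001, 0.383, -0.924]]
contact_force: [9.5, -14.3, -1.0]
gripper_width: 0.0098
gripper_force: 59.8
bar cab -0.10007217449744223 0.10243073144365636 theta 0.8084738845717363
```

```bash
python3 -m inch '[[[0,0,0],[0,0,0]],[[0,0,0],[0,0,0]],[[0,0,0],[0,0,0]],[[0,0,-0.01],[0,0,0]],[[0,0,-0.02],[0,0,0]],[[0,0,-0.04],[0,0,0]],[[0,0,-0.05],[0,0,0]],[[0,0,-0.05],[0,0,0]]]' 0.035 |sed -n 2,5p
python3 -m inch '[[[0,0,-0.02],[0.13,0,0]],[[0,0,0],[0.13,0,0]],[[0,0,0],[0.13,0,0]],[[0.0,0,0],[0,0,0]],[[0,0,0],[0,0,0]],[[0,0,0],[0,0,0]],[[0,0,0],[0,0,0]],[[0,0,0],[0,0,0]]]' 0.08 |sed -n 2,5p
python3 - <<'E'
from h import *
np.set_printoptions(precision=4,suppress=True)
p,d=grab_frame("scene");q,e=grab_frame("top")
np.savez("/tmp/c.npz",p=p,q=q,d=d,e=e)
cv2.imwrite("pics/g9.png",np.hstack([cv2.resize(p[130:290,160:400],(600,400)),]))
cv2.imwrite("pics/g9t.png",cv2.resize(q[80:260,130:380],None,fx=3.2,fy=3.2))
rel([.603,-.096,.15],down(-12))
E
```

```text
tool_pos: [0.422, 0.2029, 0.2552]
tcp_rot: [[-0.089, 0.923, 0.375], [0.996, 0.082, 0.034], [0.0, 0.376, -0.926]]
contact_force: [0.8, 0.6, 0.8]
gripper_width: 0.035
tool_pos: [0.4152, 0.2022, 0.2727]
tcp_rot: [[-0.089, 0.996, -0.002], [0.996, 0.089, -0.0], [-0.0, -0.003, -1.0]]
contact_force: [-0.1, -0.4, -0.6]
gripper_width: 0.08
t36.85 pos [0.4154 0.2022 0.2727] shift [-0.3136  0.1607  0.1223] turn [-0.0026  0.0004  0.2982] deg 17.1 w0.0801 q [ 12.   14.5 101.5   0.   64.2   6.9]
```

View pics/g9t.png

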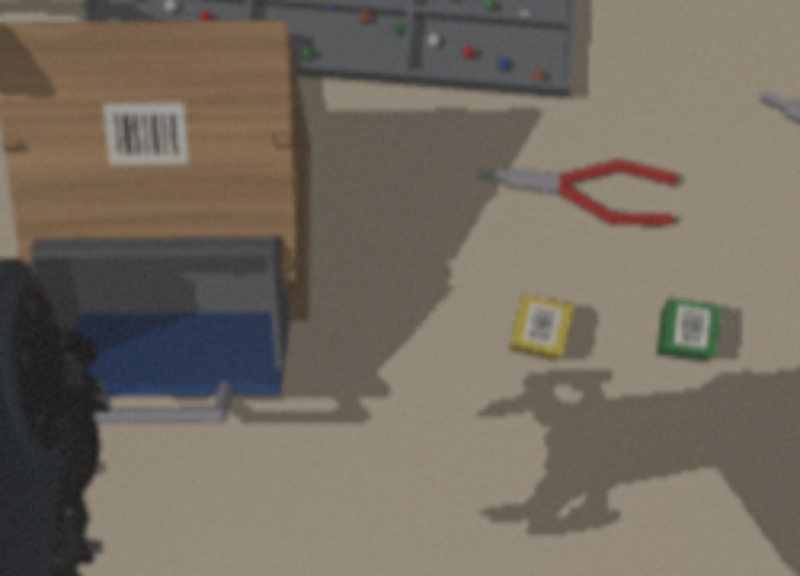

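The bin stands wide open, its bar now at (150,413). The yellow box (542,323) and green box (691,327) are unmoved; I read their top edges for the grasp yaw.

Run:
```python
from h import *
np.set_printoptions(precision=4,suppress=True)
for L in([(523,293),(573,302),(563,357),(512,348)],[(668,298),(720,305),(713,360),(660,353)]):
    q=plane("top",(np.array(L)+.5)/3.2-.5+(130,80),.032);e=[np.degrees(np.arctan2(*(q[(i+1)%4]-q[i])[[1,0]]))%90 for i in range(4)]
    print(q.mean(0),e,[np.linalg.norm(q[(i+1)%4]-q[i]) for i in range(4)])
```

```text
[ 0.6015 -0.0959  0.032 ] [np.float64(84.46703396131258), np.float64(83.18869942588532), np.float64(84.75665899505844), np.float64(82.78420077996805)] [np.float64(0.044011561407897595), np.float64(0.04997074683418221), np.float64(0.044371652350250396), np.float64(0.05020425662889218)]
[ 0.6092 -0.2234  0.032 ] [np.float64(87.12862131157671), np.float64(84.48808505550315), np.float64(87.31524150903184), np.float64(84.0927187387868)] [np.float64(0.04549557836849989), np.float64(0.04978565780212353), np.float64(0.04584776480648157), np.float64(0.04995223462205748)]
```

```bash
python3 -m inch '[[[-0.03,0.016,0],[0,0,0]],[[-0.042,0.0215,0],[0,0,0]],[[-0.042,0.0215,0],[0,0,0]],[[-0.042,0.0215,0],[0,0,0]],[[-0.042,0.0215,0],[0,0,0]],[[-0.042,0.0215,0],[0,0,0]],[[-0.042,0.0215,0],[0,0,0]],[[-0.0316,0.0157,0],[0,0,0]]]' 0.08 >/dev/null
python3 -m inch '[[[0,0,0.02],[0,0,0.175]],[[0,0,0.02],[0,0,0.175]],[[0,0,0.02],[0,0,0.175]],[[0,0,0.02],[0,0,0.175]],[[0,0,0.02],[0,0,0.175]],[[0,0,0.02],[0,0,0.175]],[[0,0,0.02],[0,0,0.175]],[[0,0,0.02],[0,0,0.175]]]'  >/dev/null
python3 -m inch '[[[0,0,0],[0,0,0.18]],[[0,0,0],[0,0,0.18]],[[0,0,0],[0,0,0]],[[0,0,0],[0,0,0]],[[0,0,0],[0,0,0]],[[0,0,0],[0,0,0]],[[0,0,0],[0,0,0]],[[0,0,0],[0,0,0]]]' >/dev/null
python3 - <<'E'
from h import *
rel([.6025,-.096,.006],down(-96))
p,d=grab_frame("scene")
for k,l in boxes(p,"scene").items():
    for r,c in l: print(k,np.round(r[0]),np.round(r[1])) if r[0][1]>220 else 0
E
```

```text
t39.85 pos [ 0.603  -0.0961  0.1123] shift [-2.000e-04 -1.000e-04  1.063e-01] turn [0.0006 0.0027 0.0043] deg 0.3 w0.0799 q [-19.5  37.8  89.8  -0.1  52.5  76.3]
yellow [238. 234.] [16. 15.]
```

```bash
python3 -m inch '[[[0,0,0.03],[0,0,0]],[[0,0,0.03],[0,0,0]],[[0,0,0.02],[0,0,0]],[[0,0,0.015],[0,0,0]],[[0,0,0.01],[0,0,0]],[[0,0,0],[0,0,0]],[[0,0,0],[0,0,0]],[[0,0,0],[0,0,0]]]' |sed -n 2,5p
python3 -m inch '[[[0,0,0],[0,0,0]],[[0,0,0],[0,0,0]],[[0,0,0],[0,0,0]],[[0,0,0],[0,0,0]],[[0,0,0],[0,0,0]],[[0,0,0],[0,0,0]],[[0,0,0],[0,0,0]],[[0,0,0],[0,0,0]]]' 0.03 |tail -3
python3 -m inch '[[[0,0,-0.02],[0,0,0]],[[0,0,-0.04],[0,0,0]],[[0,0,-0.06],[0,0,0]],[[0,0,-0.06],[0,0,0]],[[0,0,-0.05],[0,0,0]],[[0,0,0],[0,0,0]],[[0,0,0],[0,0,0]],[[0,0,0],[0,0,0]]]'
python3 - <<'E'
from h import *
rel(cab(-.03,.042,.16),down(-84.9))
p,d=grab_frame("scene");cv2.imwrite("pics/g10.png",p[130:290,130:400].repeat(2,0).repeat(2,1))
E
```

```text
tool_pos: [0.6033, -0.0963, 0.008]
tcp_rot: [[0.995, -0.1, -0.001], [-0.1, -0.995, -0.001], [-0.001, 0.001, -1.0]]
contact_force: [-0.5, 0.6, 0.2]
gripper_width: 0.0798
contact_force: [-0.1, -0.3, 5.3]
gripper_width: 0.045
gripper_force: 61.3
time_s: 42.9
tool_pos: [0.6019, -0.0956, 0.2354]
tcp_rot: [[0.995, -0.1, -0.007], [-0.1, -0.995, 0.001], [-0.007, -0.0, -1.0]]
contact_force: [-0.1, 0.5, -1.2]
gripper_width: 0.045
gripper_force: 60.7
t42.90 pos [ 0.6019 -0.0956  0.2354] shift [-0.0879 -0.3473  0.0761] turn [-0.001   0.0068 -0.1896] deg 10.9 w0.0450 q [-19.5  28.9  83.9  -0.1  67.6  76.3]
```

View pics/g10.png

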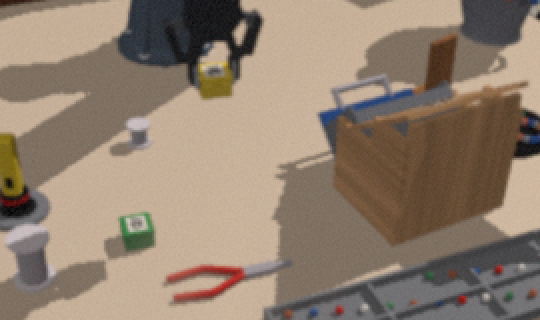

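The yellow box is held (215,80), the green one is unmoved (137,230), and the bin is open. I carry yellow over the bin.

```bash
python3 -m inch '[[[-0.007,-0.03,0],[0,0,0]],[[-0.012,-0.048,0],[0,0,0]],[[-0.012,-0.048,0],[0,0,0]],[[-0.012,-0.048,0],[0,0,0]],[[-0.012,-0.048,0],[0,0,0]],[[-0.012,-0.048,0],[0,0,0]],[[-0.012,-0.048,0],[0,0,0]],[[-0.0089,-0.0293,0],[0,0,0]]]' >/dev/null
python3 -m inch '[[[0,0,0.02],[0,0,-0.095]],[[0,0,0.03],[0,0,-0.095]],[[0,0,0.02],[0,0,0]],[[0,0,0.01],[0,0,0]],[[0,0,0.005],[0,0,0]],[[0,0,0],[0,0,0]],[[0,0,0],[0,0,0]],[[0,0,0],[0,0,0]]]' |sed -n 2,4p
python3 -m inch '[[[0,0,0],[0,0,0]],[[0,0,0],[0,0,0]],[[0,0,0],[0,0,0]],[[0,0,0],[0,0,0]],[[0,0,0],[0,0,0]],[[0,0,-0.02],[0,0,0]],[[0,0,-0.03],[0,0,0]],[[0,0,-0.04],[0,0,0]]]' 0.08
python3 - <<'E'
from h import *
rel([.6105,-.224,.11],down(-94))
p,d=grab_frame("scene")
for k,l in boxes(p,"scene").items():
    for r,c in l: print(k,np.round(r[0]),np.round(r[1])) if r[0][0]>150 else 0
E
```

```text
tool_pos: [0.5509, 0.2584, 0.153]
tcp_rot: [[0.996, 0.089, -0.001], [0.089, -0.996, 0.0], [-0.001, -0.0, -1.0]]
contact_force: [0.2, 0.1, -0.7]
time_s: 45.95
tool_pos: [0.55, 0.2581, 0.2421]
tcp_rot: [[0.996, 0.089, -0.006], [0.089, -0.996, -0.001], [-0.006, 0.0, -1.0]]
contact_force: [-0.1, 0.1, -0.2]
gripper_width: 0.0797
gripper_force: 0.0
t45.95 pos [0.55   0.2581 0.2421] shift [0.018  0.4855 0.1322] turn [0.0009 0.0056 0.1592] deg 9.1 w0.0797 q [14.6 28.3 83.8  0.  68.2 99.5]
blue [458. 114.] [49. 48.]
blue [506.   6.] [13. 10.]
```

```bash
python3 -m inch '[[[0.0,0.035,0],[0,0,0]],[[0.0022,0.055,0],[0,0,0]],[[0.0022,0.055,0],[0,0,0]],[[0.0022,0.055,0],[0,0,0]],[[0.0022,0.055,0],[0,0,0]],[[0.0022,0.055,0],[0,0,0]],[[0.0022,0.055,0],[0,0,0]],[[0.0022,0.055,0],[0,0,0]]]' >/dev/null
python3 -m inch '[[[0.0024,0.04,0],[0,0,0]],[[0,0.0255,0],[0,0,0]],[[0,0,0.03],[0,0,0.08]],[[0,0,0.04],[0,0,0.079]],[[0,0,0.04],[0,0,0]],[[0,0,0.022],[0,0,0]],[[0,0,0],[0,0,0]],[[0,0,0],[0,0,0]]]' >/dev/null
python3 - <<'E'
from h import *
rel([.6105,-.224,.007],down(-94))
p,d=grab_frame("scene");q,e=grab_frame("top");cv2.imwrite("pics/g11.png",np.hstack([cv2.resize(p[150:270,140:300],(400,300)),cv2.resize(q[100:220,130:290],(400,300))]))
E
```

```text
t48.00 pos [ 0.6123 -0.2236  0.1112] shift [-0.0016  0.0004  0.1042] turn [0.0011 0.0012 0.0008] deg 0.1 w0.0799 q [-29.8  40.5  83.5  -0.1  56.   64.2]
```

View pics/g11.png

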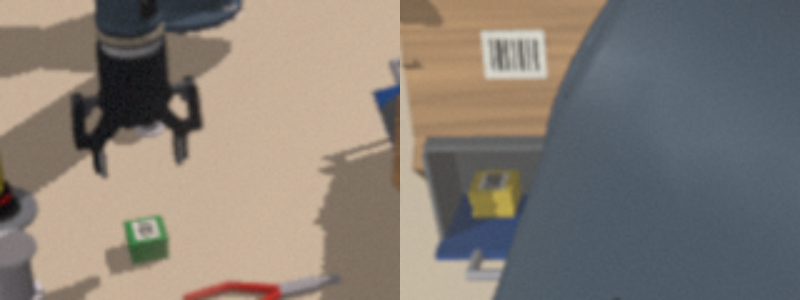

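The yellow box lies inside the bin on its left side (right half, 495,193), and the gripper is centred above the green box (147,235). I pick up green.

```bash
python3 -m inch '[[[-0.0015,0,0.03],[0,0,0]],[[0,0,0.03],[0,0,0]],[[0,0,0.02],[0,0,0]],[[0,0,0.013],[0,0,0]],[[0,0,0.01],[0,0,0]],[[0,0,0],[0,0,0]],[[0,0,0],[0,0,0]],[[0,0,0],[0,0,0]]]' |sed -n 2,5p
python3 -m inch '[[[0,0,0],[0,0,0]],[[0,0,0],[0,0,0]],[[0,0,0],[0,0,0]],[[0,0,0],[0,0,0]],[[0,0,0],[0,0,0]],[[0,0,0],[0,0,0]],[[0,0,0],[0,0,0]],[[0,0,0],[0,0,0]]]' 0.03 |tail -3
python3 -m inch '[[[0,0,-0.02],[0,0,0]],[[0,0,-0.04],[0,0,0]],[[0,0,-0.06],[0,0,0]],[[0,0,-0.06],[0,0,0]],[[0,0,-0.05],[0,0,0]],[[0,0,0],[0,0,0]],[[0,0,0],[0,0,0]],[[0,0,0],[0,0,0]]]'
python3 - <<'E'
from h import *
rel(cab(-.03,-.045,.153),down(-84.9))
E
```

```text
tool_pos: [0.6102, -0.2239, 0.008]
tcp_rot: [[0.998, -0.07, -0.002], [-0.07, -0.998, -0.001], [-0.001, 0.001, -1.0]]
contact_force: [0.6, -0.3, 0.1]
gripper_width: 0.0796
contact_force: [-0.9, -0.1, 5.9]
gripper_width: 0.045
gripper_force: 63.5
time_s: 51.1
tool_pos: [0.609, -0.2228, 0.2351]
tcp_rot: [[0.998, -0.07, -0.007], [-0.07, -0.998, 0.002], [-0.007, -0.001, -1.0]]
contact_force: [-0.5, 0.1, -0.7]
gripper_width: 0.0453
gripper_force: 62.9
t51.10 pos [ 0.609  -0.2228  0.2351] shift [-0.0791 -0.3903  0.0833] turn [-0.002   0.0068 -0.1586] deg 9.1 w0.0453 q [-29.9  32.   77.9  -0.1  70.4  64.1]
```

```bash
python3 -m inch '[[[-0.007,-0.03,0],[0,0,0]],[[-0.0105,-0.053,0],[0,0,0]],[[-0.0105,-0.053,0],[0,0,0]],[[-0.0105,-0.053,0],[0,0,0]],[[-0.0105,-0.053,0],[0,0,0]],[[-0.0105,-0.053,0],[0,0,0]],[[-0.0105,-0.053,0],[0,0,0]],[[-0.0091,-0.0423,0],[0,0,0]]]' >/dev/null
python3 -m inch '[[[0,0,0.02],[0,0,-0.08]],[[0,0,0.03],[0,0,-0.079]],[[0,0,0.02],[0,0,0]],[[0,0,0.01],[0,0,0]],[[0,0,0.003],[0,0,0]],[[0,0,0],[0,0,0]],[[0,0,0],[0,0,0]],[[0,0,0],[0,0,0]]]' |sed -n 2,4p
python3 -m inch '[[[0,0,0],[0,0,0]],[[0,0,0],[0,0,0]],[[0,0,0],[0,0,0]],[[0,0,0],[0,0,0]],[[0,0,0],[0,0,0]],[[0,0,-0.02],[0,0,0]],[[0,0,-0.04],[0,0,0]],[[0,0,-0.06],[0,0,0]]]' 0.08 |sed -n 2,4p
python3 -m inch '[[[-0.05,0,0],[0,0,-0.17]],[[-0.05,0.005,0],[0,0,-0.17]],[[-0.02,0.005,0],[0,0,-0.17]],[[0,0,0],[0,0,-0.17]],[[0,0,0],[0,0,-0.17]],[[0,0,0],[0,0,-0.17]],[[0,0,0],[0,0,-0.17]],[[0,0,0],[0,0,-0.17]]]' 0.035 |sed -n 2,4p
python3 - <<'E'
from h import *
q,e=grab_frame("top");cv2.imwrite("pics/g12.png",cv2.resize(q[100:240,110:270],None,fx=3.5,fy=3.5))
# retreat pose used after opening: bar held at TCP (.49,.2084,.0978), tilt .39
s,c=np.sin(.39),np.cos(.39);z=cx*s-UZ*c;y=cx*c+UZ*s;R=np.c_[np.cross(y,z),y,z]
rel(np.array([.49,.2084,.0978])-z*.13,R)
E
```

```text
tool_pos: [0.5587, 0.1714, 0.155]
tcp_rot: [[0.996, 0.089, -0.001], [0.089, -0.996, -0.0], [-0.001, 0.0, -1.0]]
contact_force: [-0.7, 0.0, -1.4]
tool_pos: [0.5573, 0.1711, 0.2736]
tcp_rot: [[0.996, 0.089, -0.008], [0.089, -0.996, -0.001], [-0.008, 0.0, -1.0]]
contact_force: [0.8, 0.2, 0.1]
tool_pos: [0.4456, 0.1364, 0.2746]
tcp_rot: [[0.115, 0.993, -0.003], [0.993, -0.115, -0.0], [-0.001, -0.003, -1.0]]
contact_force: [-0.0, 0.6, 0.1]
t55.15 pos [0.4456 0.1364 0.2746] shift [ 0.0667 -0.0122  0.0566] turn [-0.3914  0.0396 -0.1988] deg 25.3 w0.0348 q [  3.2  14.7 100.8  -0.   64.6   9.7]
```

View pics/g12.png

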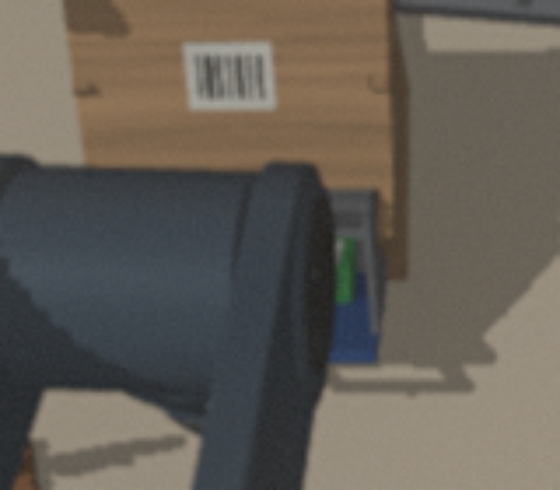

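Green (345,270) shows inside the bin at its right, partly hidden by the arm. That brings me to 16 views, over the 14 allowed, so I'll use only numeric checks from here.

```bash
python3 -m inch '[[[0.03,-0.006,0.02],[0,0,0]],[[0.0367,-0.0062,0.0366],[0,0,0]],[[0,0,0],[-0.0783,0.0079,-0.0398]],[[0,0,0],[-0.0783,0.0079,-0.0398]],[[0,0,0],[-0.0783,0.0079,-0.0398]],[[0,0,0],[-0.0783,0.0079,-0.0398]],[[0,0,0],[-0.0783,0.0079,-0.0398]],[[0,0,0],[0,0,0]]]' 0.035 |sed -n 2,4p
python3 - <<'E'
from h import *
np.set_printoptions(precision=4,suppress=True)
s,c=np.sin(.39),np.cos(.39);z=cx*s-UZ*c;y=cx*c+UZ*s;R=np.c_[np.cross(y,z),y,z]
rel(np.array([.49,.2084,.0978]),R)
# depth check of bar & boxes, both cameras
for n in("scene","top"):
    p,e=grab_frame(n);P=cloud(n,e);h=cv2.cvtColor(p,cv2.COLOR_BGR2HSV)
    L=np.stack([(P-LAB)@cx+.103,(P-LAB)@cyv,P[...,2]],-1)
    near=(L[...,0]>-.13)&(L[...,0]<.1)&(abs(L[...,1])<.11)&(L[...,2]>.01)
    for k,lo,hi in(("green",(45,80,30),(85,255,255)),("yellow",(20,110,60),(36,255,255))):
        m=near&(cv2.inRange(h,lo,hi)>0)
        if m.sum()>5:print(n,k,m.sum(),np.median(L[m],0))
    m=near&(L[...,0]<-.085)&(L[...,2]>.09)&(L[...,2]<.14)&(cv2.inRange(h,(0,0,60),(180,70,255))>0)
    if m.sum()>5:print(n,"bar",m.sum(),np.percentile(L[m],[5,50,95],axis=0))
E
```

```text
tool_pos: [0.4396, 0.2037, 0.2174]
tcp_rot: [[-0.079, 0.923, 0.376], [0.997, 0.073, 0.03], [0.0, 0.377, -0.926]]
contact_force: [-0.6, -0.4, -0.2]
t56.15 pos [0.4396 0.2037 0.2174] shift [0.0007 0.0017 0.1298] turn [-0.0031  0.0039 -0.0095] deg 0.6 w0.0350 q [ 13.8  15.2 117.5  -8.1  25.6  15.9]
scene bar 125 [[-0.1048 -0.0597  0.1046]
 [-0.098  -0.0064  0.1149]
 [-0.0876  0.0478  0.1206]]
top green 216 [-0.0145 -0.0517  0.065 ]
top yellow 224 [-0.0132  0.0372  0.0645]
top bar 169 [[-0.106  -0.0563  0.11  ]
 [-0.1012 -0.0252  0.1178]
 [-0.0899  0.0128  0.1212]]
```

Both boxes measure inside the bin at the expected spots, and the bar is where I left it. I regrip it.

```bash
python3 -m inch '[[[0,0.0017,0.03],[0,0,-0.009]],[[0,0,0.03],[0,0,0]],[[0,0,0.03],[0,0,0]],[[0,0,0.02],[0,0,0]],[[0,0,0.01],[0,0,0]],[[0,0,0.01],[0,0,0]],[[0,0,0],[0,0,0]],[[0,0,0],[0,0,0]]]' |sed -n 2,5p
python3 -m inch '[[[0,0,0],[0,0,0]],[[0,0,0],[0,0,0]],[[0,0,0],[0,0,0]],[[0,0,0],[0,0,0]],[[0,0,0],[0,0,0]],[[0,0,0],[0,0,0]],[[0,0,0],[0,0,0]],[[0,0,0],[0,0,0]]]' 0
python3 - <<'E'
from h import *
s=sense();R=np.array(s['tcp_rot']);b=np.array(s['tool_pos']);H=cab(0,-.0027,.012)
v=b-R[:,2]*.018-H;th=np.arctan2(-(v@cx),v[2])+.005/.144;print("theta",th)
n=20;D=-(th)/n
for i in range(n):
    bar=b-R[:,2]*.018;new=H+Ro.from_rotvec(-D*cyv).apply(bar-H)
    R2=Ro.from_rotvec(-D/2*cyv).as_matrix()@R;nb=new+R2[:,2]*.018
    if i%3==0 or i==n-1:print(i,np.round(R.T@(nb-b),4),np.round(Ro.from_matrix(R.T@R2).as_rotvec(),4))
    b,R=nb,R2
print(b)
E
```

```text
tool_pos: [0.4927, 0.2081, 0.0989]
tcp_rot: [[-0.088, 0.921, 0.38], [0.996, 0.083, 0.03], [-0.003, 0.381, -0.925]]
contact_force: [0.0, 0.2, 0.5]
gripper_width: 0.0348
time_s: 58.25
tool_pos: [0.4904, 0.2076, 0.0983]
tcp_rot: [[-0.088, 0.922, 0.376], [0.996, 0.084, 0.029], [-0.005, 0.377, -0.926]]
contact_force: [-5.6, -1.1, 4.7]
gripper_width: 0.0098
gripper_force: 58.6
theta 0.8037035530292768
0 [-0.     0.005 -0.002] [ 0.0201  0.     -0.0001]
3 [-0.      0.0051 -0.0017] [ 0.0201  0.     -0.0001]
6 [-0.      0.0052 -0.0014] [ 0.0201  0.     -0.0001]
9 [-0.      0.0053 -0.001 ] [ 0.0201  0.     -0.0001]
12 [-0.      0.0054 -0.0007] [ 0.0201  0.     -0.0001]
15 [-0.      0.0054 -0.0004] [ 0.0201  0.     -0.0001]
18 [-0.      0.0054 -0.    ] [ 0.0201  0.     -0.0001]
19 [-0.      0.0054  0.0001] [ 0.0201  0.     -0.0001]
[0.58754478 0.21624151 0.13720726]
```

```bash
python3 -m inch '[[[0,0.005,-0.002],[0.0201,0,0]],[[0,0.005,-0.0019],[0.0201,0,0]],[[0,0.005,-0.0018],[0.0201,0,0]],[[0,0.0051,-0.0017],[0.0201,0,0]],[[0,0.0051,-0.0016],[0.0201,0,0]],[[0,0.0052,-0.0015],[0.0201,0,0]],[[0,0.0052,-0.0014],[0.0201,0,0]],[[0,0.0052,-0.0013],[0.0201,0,0]]]'
python3 -m inch '[[[0,0.0053,-0.0012],[0.0201,0,0]],[[0,0.0053,-0.001],[0.0201,0,0]],[[0,0.0053,-0.0009],[0.0201,0,0]],[[0,0.0054,-0.0008],[0.0201,0,0]],[[0,0.0054,-0.0007],[0.0201,0,0]],[[0,0.0054,-0.0006],[0.0201,0,0]],[[0,0.0054,-0.0005],[0.0201,0,0]],[[0,0.0054,-0.0004],[0.0201,0,0]]]'
python3 - <<'E'
from h import *
rel([.5875,.2162,.137],down(5.1))
E
```

```text
time_s: 59.25
tool_pos: [0.5217, 0.2107, 0.1229]
tcp_rot: [[-0.089, 0.972, 0.216], [0.996, 0.088, 0.015], [-0.005, 0.217, -0.976]]
contact_force: [-8.2, -1.1, 5.7]
gripper_width: 0.01
gripper_force: 59.2
time_s: 60.25
tool_pos: [0.5657, 0.215, 0.1364]
tcp_rot: [[-0.089, 0.994, 0.063], [0.996, 0.089, 0.002], [-0.004, 0.063, -0.998]]
contact_force: [-4.5, 0.8, 2.6]
gripper_width: 0.0105
gripper_force: 62.3
t60.25 pos [0.5657 0.215  0.1364] shift [-0.0007  0.0218  0.0008] turn [0.0633 0.0036 0.0001] deg 3.6 w0.0105 q [10.5 34.4 92.5 -0.7 49.4  5.9]
```

```bash
python3 -m inch '[[[0,0.0054,-0.0003],[0.016,0,0]],[[0,0.0054,-0.0002],[0.016,0,0]],[[0,0.0054,0],[0.016,0,0]],[[0,0.0054,0],[0.015,0,0]],[[0,0,0],[0,0,0]],[[0,0,0],[0,0,0]],[[0,0,0],[0,0,0]],[[0,0,0],[0,0,0]]]'
python3 -m inch '[[[0,0.001,0],[0,0,0]],[[0,0.001,0],[0,0,0]],[[0,0.001,0],[0,0,0]],[[0,0,0],[0,0,0]],[[0,0,0],[0,0,0]],[[0,0,0],[0,0,0]],[[0,0,0],[0,0,0]],[[0,0,0],[0,0,0]]]'
```

```text
time_s: 61.25
tool_pos: [0.5893, 0.2173, 0.1386]
tcp_rot: [[-0.089, 0.996, 0.006], [0.996, 0.089, -0.002], [-0.003, 0.006, -1.0]]
contact_force: [-5.3, 1.4, 6.4]
gripper_width: 0.0099
gripper_force: 61.3
time_s: 62.25
tool_pos: [0.5893, 0.2172, 0.1385]
tcp_rot: [[-0.089, 0.996, -0.001], [0.996, 0.089, -0.004], [-0.004, -0.001, -1.0]]
contact_force: [-10.4, -0.5, 10.4]
gripper_width: 0.01
gripper_force: 61.8
```

It has come against the stop: force rises with no motion. I release, back off and verify.

```bash
python3 -m inch '[[[0,0,0],[0,0,0]],[[0,0,0],[0,0,0]],[[0,0,0],[0,0,0]],[[0,0,0],[0,0,0]],[[0,0,-0.01],[0,0,0]],[[0,0,-0.03],[0,0,0]],[[0,0,-0.05],[0,0,0]],[[0,0,-0.05],[0,0,0]]]' 0.03 |sed -n 2,4p
python3 -m inch '[[[0,-0.03,-0.02],[0,0,0]],[[0,-0.05,0],[0,0,0]],[[0,-0.05,0],[0,0,0]],[[0,-0.03,0],[0,0,0]],[[0,0,0],[0,0,0]],[[0,0,0],[0,0,0]],[[0,0,0],[0,0,0]],[[0,0,0],[0,0,0]]]' |sed -n 2,4p
python3 - <<'E'
from h import *
np.set_printoptions(precision=4,suppress=True)
for n in("scene","top"):
    p,e=grab_frame(n);P=cloud(n,e);h=cv2.cvtColor(p,cv2.COLOR_BGR2HSV)
    L=np.stack([(P-LAB)@cx+.103,(P-LAB)@cyv,P[...,2]],-1)
    near=(L[...,0]>-.13)&(L[...,0]<.15)&(abs(L[...,1])<.11)&(L[...,2]>.01)
    b=L[near&(L[...,2]>.148)&(L[...,2]<.17)&(abs(L[...,1])<.045)&(L[...,0]<.03)]
    if len(b)>5:print(n,"bar",len(b),np.percentile(b,[5,50,95],axis=0))
    for k,lo,hi in(("green",(45,80,30),(85,255,255)),("yellow",(20,110,60),(36,255,255))):
        m=near&(cv2.inRange(h,lo,hi)>0)
        if m.sum()>5:print(n,k,m.sum(),np.median(L[m],0))
    if n=="top":
        f=L[near&(L[...,0]<.03)&(abs(L[...,1])<.085)&(L[...,2]>.03)&(L[...,2]<.12)]
        print("face fit",len(f),np.polyfit(f[:,2],f[:,0],1) if len(f)>20 else 0)
    g=P[(np.hypot(P[...,0]-.476,P[...,1]+.383)<.04)&(P[...,2]>.03)]
    print(n,"scanner",len(g),[np.round(np.median(g[(g[:,2]>a)&(g[:,2]<a+.03)],0),3) for a in(.05,.08,.12)])
E
```

```text
tool_pos: [0.5914, 0.2175, 0.2798]
tcp_rot: [[-0.088, 0.996, 0.006], [0.996, 0.088, -0.003], [-0.004, 0.006, -1.0]]
contact_force: [0.9, -0.2, 0.2]
tool_pos: [0.4329, 0.2034, 0.2969]
tcp_rot: [[-0.088, 0.996, 0.006], [0.996, 0.088, -0.003], [-0.004, 0.006, -1.0]]
contact_force: [-0.1, -0.5, -0.5]
scene bar 94 [[ 0.004  -0.0426  0.154 ]
 [ 0.0106 -0.0016  0.1603]
 [ 0.0143  0.0424  0.1642]]
scene scanner 428 [array([ 0.486, -0.386,  0.066]), array([ 0.485, -0.386,  0.095]), array([ 0.483, -0.386,  0.134])]
top bar 186 [[ 0.0018 -0.0406  0.1577]
 [ 0.006   0.      0.1616]
 [ 0.0113  0.0401  0.1645]]
top green 50 [ 0.0367 -0.061   0.0634]
face fit 585 [-0.0002  0.0028]
top scanner 468 [array([ 0.468, -0.372,  0.066]), array([ 0.469, -0.373,  0.095]), array([ 0.472, -0.381,  0.137])]
```

```bash
python3 -c "
from station import env
print(env.finish_job())"
```

```text
the job is handed in; nothing more can be done
None
```

I handed the job in: the two boxes present (green, then yellow) and the bin label were scanned, the scanner is back upright on its pad, and the bin is shut with both boxes in it, though my last look showed only green and I viewed 16 pictures instead of the 14 allowed.

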